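# Set up a rework board holder

## Robot

A 7-joint arm with a two-finger parallel gripper is mounted at the origin on the work surface. World frame = base frame: x ahead of the robot, y to its left, z up, the work surface at z = 0. Lengths are in mm, angles in rad, forces in N, time in s.
With the tool pointing down it reaches from about 400 to 850 mm from the base axis. Payload 4.5 kg.
Tool frame: the origin (TCP) lies between the finger pads; the fingertips stand 25 mm ahead of it and the grasp point (between the pads) lies 6 mm ahead of it; z points along the fingers, y is the line along which they close (so a half turn about z gives the same grasp; the last joint's range is limited). The gripper opens to 88 mm and grips with 3 to 60 N. Pads are 18 mm wide; open, the fingers measure 123 mm over their backs; the gripper's body (75 mm by 187 mm) begins 45 mm behind the grasp point.
Start: joints at [1.216, 0.689, -0.195, 1.565, 0.157, 0.902, -0.215], TCP at [236.954, -578.366, 230.543] pointing down, gripper open.
Joint ranges: [-3.01, 3.01], [-0.46, 2.08], [-1.47, 1.51], [0.13, 2.56], [-1, 4.14], [0.04, 2.09], [-2.66, 2.66]. Speed limits (rad/s): [2.57, 2.57, 3.14, 3.14, 3.14, 3.14, 3.14].

## Interface

Orientations are given as [roll, pitch, yaw] about the fixed x, y, z axes, in that order (R = Rz(yaw) Ry(pitch) Rx(roll)).
In Python, from cell import manip gives the robot as it stands.
- The arm moves only by the tool step_arm, never from a script. Its argument "deltas" is a list of rows, each a list of 7 numbers: the turn, a rotation vector about the tool's x, y, z normalised to -1 to 1, where 1 is 90 degrees, then the shift along the tool's x, y, z normalised to -1 to 1, where 1 is 80 mm, then the gripper command: -1 is shut, 1 is fully open, values between are in proportion. A call has 1 to 10 rows; each row is the pose to reach, as a shift and turn from the pose commanded when the call began, along the tool's axes at that moment; what a row does not reach only later rows make up. A row lasts 1/12 s, in which the tool goes at most 41.7 mm and 7.16 degrees, less where a joint would pass 70% of its speed; a pose out of reach is approached as far as the arm can. A call with a number of a shift or a turn outside -1 to 1 is refused whole. A call with a gripper value outside its range is refused whole. The fingers move at their own pace and stop on an object; "newtons" is the grip in N (left out, the last holds). Time passes only in rows, so rows that repeat a pose let the fingers close. It gives the time, the measured TCP pose, the force, the opening and the grip force at its end, in the units of the state.
- manip.state(): the state, without advancing time (a new reading comes with each control period).
- manip.snapshot(name): name is "scene" or "top" or "wrist"; returns a dict with "color" (480x640x3 uint8, red, green, blue), "fx", "fy", "cx", "cy" (pixels), "cam_to_world" (4x4, takes a point from camera to world coordinates). Camera axes: x right, y up, looking along -z (the intrinsics and any distortion apply to the point x, -y, -z); pixel columns grow to the right and rows downward; lengths in mm; the calibration is good to about 2 mm. A picture is of the moment at which its call begins. There is no depth.
- manip.hand_in(): hands the job in; it is judged then, once.
The state is a dict: "clock": time; "joints": joint angles; "joint_vel": joint speeds; "tau": joint torques, N m; "tcp_pos": TCP position; "tcp_rot": TCP orientation; "wrist_force": force on the tool from outside, world axes, zero at the start; "wrist_torque": the same for the moment, N m; "width": finger opening in mm; "grasp_force": force on a finger pad.
Only numpy, scipy, OpenCV 4.12 (cv2) and the standard library are available. Lean on these libraries where they do the work, as an engineer would, in place of code of your own. Each camera call takes 0.05 s, during which the arm holds its last target. There are 200 camera calls.

## Task

Set up the board holder: put the large heat sink squarely and centrally on top of the large chip, the small heat sink squarely and centrally on top of the small chip, and stand the transformer upright in the middle of the rubber pad between the two boards. Once those three are in place, feed the square bar endwise through the guide tube in front of them until it sticks out about equally on both sides. Leave the solder reel and the jar where they are, and let go of everything.

Things in the scene. Friction and masses are not known exactly. Their poses are not given: they have to be found in the camera images.
- holder: Fixed aluminium plate 110 (own x) x 290 (y) x 10 mm on the bench. Origin: centre of its underside; z up, +x away from the robot, +y about its left. Mid-top a flat black rubber pad 60 x 56 mm, level with the plate. On its robot side a post bears a dark steel square guide tube 60 mm long, axis along y, at x = -88 mm, 45 mm above the bench, centred at y = 0; bore 15 x 15, outside 21 x 21, open ends
- board_large: Fixed green circuit board 76 x 76 x 6 mm on one half of the holder plate (which half varies). Origin: centre of its underside, 10 mm above the bench. In its centre a black square chip 36 x 36 mm, top 10 mm above the origin (20 mm above the bench), sides along own x and y. All else on the board is lower than the chip.
- board_small: The same kind of board on the other half of the holder plate, with a smaller black chip 24 x 24 mm in its centre, top 10 mm above the origin (20 mm above the bench), sides along own x and y.
- sink_large: Loose aluminium heat sink, 44 x 44 mm, 26 mm tall, about 70 g: flat base 6 mm, seven upright fins running along own x over its full length. Origin: centre of its underside, z up. May be gripped across either pair of sides; may sit on its chip at any quarter turn.
- sink_small: The same kind of heat sink, smaller: 28 x 28 mm, 22 mm tall, about 30 g, five fins. Origin: centre of its underside, z up.
- transformer: Loose transformer, about 180 g: dark steel core 48 (own x) x 20 (y) x 34 mm tall; copper winding with black flanges at bottom and 28 to 31 mm up, 36 mm wide in y over the middle 34 mm of x (winding: middle 28 mm, 6 to 28 mm up). Origin: centre of its underside, z up. Grip across the 36 mm (y) or the core's 48 mm ends (x). It may face any way on the pad.
- bar: Loose straight square aluminium bar 180 mm long (own x), 10 x 10 mm, about 50 g, lying on the bench. Origin: centre of its underside, 5 mm below its axis. Both ends are alike; it may be fed from either end of the tube. Fully fed, its middle lies in the tube's middle, 60 mm showing on each side, resting on the bore's floor.
- reel: Bystander: solder reel standing on its flange, 64 mm across, 46 mm tall. Origin: centre of its underside. Leave alone.
- jar: Bystander: small capped amber glass jar with paper label, 52 mm across, 65 mm tall. Origin: centre of its underside. Leave alone.
There are look-alikes about, which are no part of the job. There is more than one size of the bar; the job needs the smallest.

How it is judged:
By the outcome, as a careful person would: the job done as asked, in the order asked, and still so for the second after the job is handed in, with the robot touching nothing.
It also fails if it takes over 109 s, if anything falls off the work surface, if the arm or the gripper's body presses on something with over 40 N, if the wrist force passes 120 N, or if a joint passes its speed limit or range.

## Working session

There is one attempt and no reset: what is moved stays moved. The work goes in short steps, Python scripts to look and compute and a tool call to move; the robot and the scene stay as the last step left them, time stands still between calls to the robot, and variables do not carry over. Pictures are saved under pics/ and viewed, at most 14 in all, crops included, and the job is handed in when it is done.

Besides the shell and the picture viewer there is one more tool, called after ">>>" as name(argument=value, ...), one argument or row to a line, values as JSON. step_arm: Moves the arm, as the interface text tells. Scaled input: -1 to 1 covers 80 mm each way for a shift and 90 degrees each way for a turn. Its arguments: {"type":"object","properties":{"deltas":{"type":"array"},"newtons":{"type":"number"}},"required":["deltas"]}

```bash
mkdir -p pics; ls; python3 - <<'E'
from cell import manip
import cv2
for n in("top","scene"):
    s=manip.snapshot(n); cv2.imwrite(f"pics/{n}0.png",s["color"][:,:,::-1])
    print(n,s["fx"],s["fy"],s["cx"],s["cy"],[k for k in s]); print(s["cam_to_world"].round(3).tolist())
print(manip.state())
E
```

```text
pics
top 509.04809737258506 509.04809737258506 317.23528326434274 245.8297072132596 ['color', 'fx', 'fy', 'cx', 'cy', 'cam_to_world']
[[0.03, 0.991, -0.13, 361.177], [-0.999, 0.027, -0.019, -97.888], [-0.015, 0.131, 0.991, 1141.259], [0.0, 0.0, 0.0, 1.0]]
scene 554.0525470382028 554.0525470382028 315.5182610999433 239.4129313939857 ['color', 'fx', 'fy', 'cx', 'cy', 'cam_to_world']
[[0.879, -0.274, 0.389, 997.626], [0.476, 0.545, -0.69, -940.883], [-0.023, 0.792, 0.61, 818.393], [0.0, 0.0, 0.0, 1.0]]
{'clock': 0.1, 'joints': array([ 1.21580464,  0.68991625, -0.19454323,  1.56620062,  0.15733886,
        0.90250001, -0.21512303]), 'joint_vel': array([ 0.00035194, -0.00203243, -0.00076953, -0.00247092, -0.00144666,
       -0.00203205,  0.00086004]), 'tau': array([-3.12074888e-03, -5.28496456e+01, -1.27191380e+00, -1.53836167e+01,
       -5.26609062e-02,  1.93726388e-03,  4.93036464e-05]), 'tcp_pos': array([ 236.66845468, -577.85034991,  229.79126735]), 'tcp_rot': array([-3.13997012e+00,  1.31038161e-04,  3.88882201e-01]), 'wrist_force': array([-0.34915295, -0.21668757,  0.20213337]), 'wrist_torque': array([-0.00097711,  0.03076554,  0.01949714]), 'grasp_force': 0.0, 'width': 88.0383348291297}
```

View pics/top0.png

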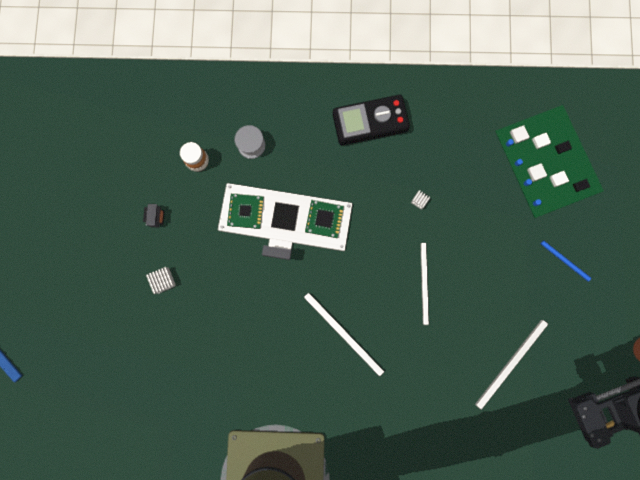

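View pics/scene0.png

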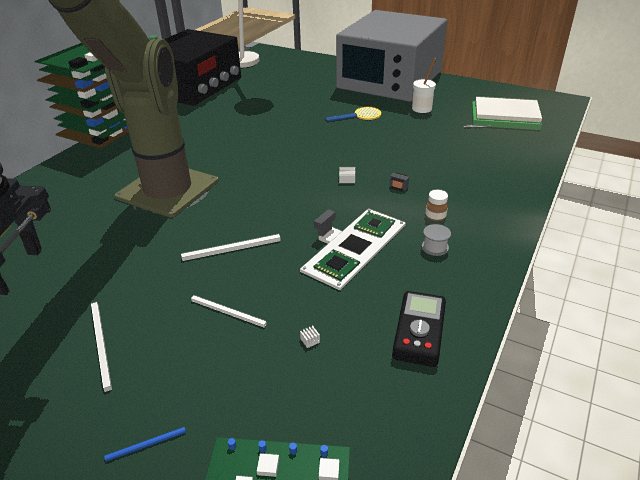

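The top view shows these items:
- **Bars:** (425,283) is about 181 mm long. (343,334) and (512,364) are about 245 mm, and the blue stick is at (566,261). The bar at (425,283) fits the 180 mm description.
- **Parts:** large sink (161,280), small sink (420,200), transformer (154,215).
- **Chips:** small (245,211), large (324,218).

I'll confirm these in one enlarged crop.

```bash
cat > h.py <<'E'
import numpy as np, cv2
from cell import manip
def ray(s,u,v):
    M=s["cam_to_world"]; d=M[:3,:3]@np.array([(u-s["cx"])/s["fx"],-(v-s["cy"])/s["fy"],-1]); return M[:3,3],d
def pw(s,u,v,z):
    o,d=ray(s,u,v); return o+d*(z-o[2])/d[2]
def proj(s,p):
    M=s["cam_to_world"]; q=M[:3,:3].T@(np.array(p,float)-M[:3,3]); return s["cx"]-s["fx"]*q[0]/q[2], s["cy"]+s["fy"]*q[1]/q[2]
E
python3 - <<'E'
from h import *
s=manip.snapshot("top"); t=manip.snapshot("scene")
def c(im,u,v,w,h,k): return cv2.resize(im[v-h//2:v+h//2,u-w//2:u+w//2],None,fx=k,fy=k,interpolation=cv2.INTER_CUBIC)
a=s["color"];b=t["color"]
r1=np.hstack([c(a,154,215,40,40,5),c(a,161,280,40,40,5),c(a,420,200,40,40,5),c(b,399,183,40,40,5)])
r2=c(a,285,220,160,80,5)[:400,:800]
cv2.imwrite("pics/c1.png",np.vstack([r1,r2])[:,:,::-1])
for n,u,v,z in[("trafo",154,215,34),("SL",161,280,26),("SS",420,200,22),("barA",424,243,10),("barB",426,324,10),("chipS",245,211,20),("chipL",324,218,20),("pad",285,216,10),("barend2",306,295,10),("",382,374,10)]:
    print(n,pw(s,u,v,z).round(1))
E
```

```text
trafo [566.  288.1  34. ]
SL [422.6 265.   26. ]
SS [ 618.2 -303.3   22. ]
barA [ 523.  -314.7   10. ]
barB [ 343.9 -319.5   10. ]
chipS [583.1  88.2  20. ]
chipL [571.9 -89.7  20. ]
pad [576.   -1.4  10. ]
barend2 [399.5 -54.6  10. ]
 [ 234.  -224.7   10. ]
```

View pics/c1.png

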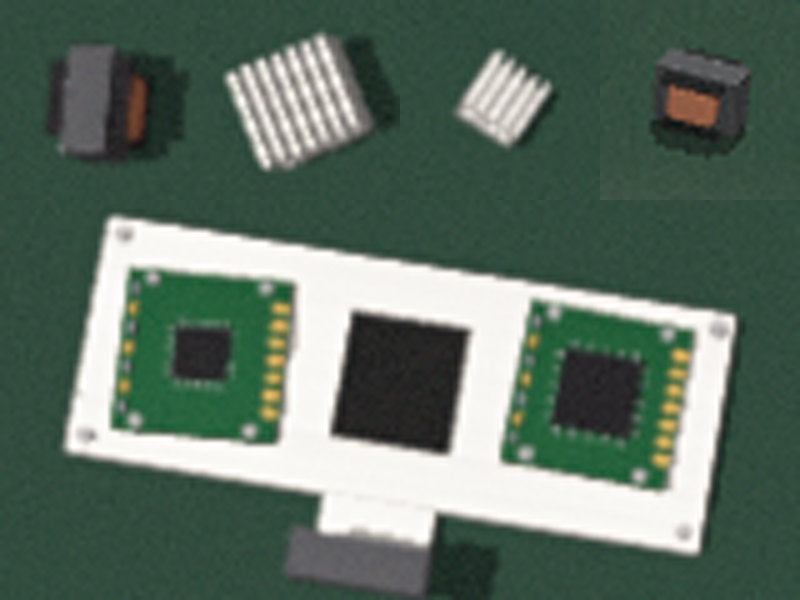

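```bash
cat >> h.py <<'E'
from scipy.spatial.transform import Rotation as Ro
def tgt(yaw): return Ro.from_euler("xyz",[np.pi,0,np.deg2rad(yaw)])
def plan(x,y,z,yaw,g):
    """print step_arm calls (rows x pose) from the measured pose to a tool-down target (mm, deg)"""
    st=manip.state(); p=np.array(st["tcp_pos"]); R=Ro.from_euler("xyz",st["tcp_rot"]); T=np.array([x,y,z],float); D=tgt(yaw)
    rv=(R.inv()*D).as_rotvec(degrees=True); print("from",p.round(1),np.rad2deg(st["tcp_rot"]).round(1),"clock",round(st["clock"],1),"w",round(st["width"],1))
    first=True
    while True:
        d=R.inv().apply(T-p); n=int(np.ceil(max(abs(d).max()/80,.0001))); s=d/n
        rows=int(np.ceil(max(np.linalg.norm(s)/41,np.linalg.norm(rv)/7.1 if first else 0)))
        print(("%d rows"%rows),[float(round(a,3)) for a in np.r_[rv/90 if first else [0,0,0],s/80]]+[g])
        p=p+R.apply(s)
        if first: R=D; first=False
        if n==1: break
E
python3 - <<'E'
from h import *
s=manip.snapshot("wrist"); st=manip.state(); R=Ro.from_euler("xyz",st["tcp_rot"]); M=s["cam_to_world"]
print("cam in tool",R.inv().apply(M[:3,3]-st["tcp_pos"]).round(1),(R.inv().as_matrix()@M[:3,:3]).round(3).tolist(),s["fx"],s["cx"],s["cy"])
plan(600,-303,180,58,1)
E
```

```text
cam in tool [  74.2   -0.4 -152.6] [[0.001, 0.958, 0.286], [1.0, -0.001, -0.0], [-0.0, 0.286, -0.958]] 404.6973674583427 319.2722021252057 243.50952361487987
from [ 236.8 -578.1  230.2] [-180.     0.    22.3] clock 0.2 w 88.5
6 rows [-0.0, -0.0, -0.397, 0.917, -0.243, 0.105, 1]
2 rows [0.0, 0.0, 0.0, 0.887, 0.338, 0.105, 1]
2 rows [0.0, 0.0, 0.0, 0.887, 0.338, 0.105, 1]
2 rows [0.0, 0.0, 0.0, 0.887, 0.338, 0.105, 1]
2 rows [0.0, 0.0, 0.0, 0.887, 0.338, 0.105, 1]
2 rows [0.0, 0.0, 0.0, 0.887, 0.338, 0.105, 1]
```

>>> step_arm(
  deltas=[
    [0,0,-0.397,0.917,-0.243,0.105,1],
    [0,0,-0.397,0.917,-0.243,0.105,1],
    [0,0,-0.397,0.917,-0.243,0.105,1],
    [0,0,-0.397,0.917,-0.243,0.105,1],
    [0,0,-0.397,0.917,-0.243,0.105,1],
    [0,0,-0.397,0.917,-0.243,0.105,1],
  ],
)

```text
clock: 0.75
tcp_pos: [297.3, -532.4, 221.9]
tcp_rot: [-3.141, -0.0, 1.016]
wrist_force: [0.2, 0.3, 0.8]
width: 87.7
grasp_force: 0.0
```

>>> step_arm(
  deltas=[
    [0,0,0,0.887,0.338,0.105,1],
    [0,0,0,0.887,0.338,0.105,1],
  ],
)

```text
clock: 0.92
tcp_pos: [357.0, -487.7, 213.5]
tcp_rot: [3.141, 0.001, 1.003]
wrist_force: [1.8, 0.5, 0.9]
width: 88.1
grasp_force: 0.0
```

>>> step_arm(
  deltas=[
    [0,0,0,0.887,0.338,0.105,1],
    [0,0,0,0.887,0.338,0.105,1],
  ],
)

```text
clock: 1.08
tcp_pos: [420.5, -439.1, 205.2]
tcp_rot: [3.141, -0.001, 1.009]
wrist_force: [0.0, -0.3, 0.1]
width: 87.8
grasp_force: 0.0
```

>>> step_arm(
  deltas=[
    [0,0,0,0.887,0.338,0.105,1],
    [0,0,0,0.887,0.338,0.105,1],
  ],
)

```text
clock: 1.25
tcp_pos: [481.2, -392.9, 196.7]
tcp_rot: [3.141, -0.001, 1.009]
wrist_force: [0.6, 0.5, -0.5]
width: 88.0
grasp_force: 0.0
```

>>> step_arm(
  deltas=[
    [0,0,0,0.887,0.338,0.105,1],
    [0,0,0,0.887,0.338,0.105,1],
  ],
)

```text
clock: 1.42
tcp_pos: [541.7, -346.9, 188.3]
tcp_rot: [3.141, -0.001, 1.01]
wrist_force: [0.7, -0.4, -0.4]
width: 88.0
grasp_force: 0.0
```

>>> step_arm(
  deltas=[
    [0,0,0,0.887,0.338,0.105,1],
    [0,0,0,0.887,0.338,0.105,1],
    [0,0,0,0.887,0.338,0.105,1],
    [0,0,0,0.887,0.338,0.105,1],
  ],
)

```text
clock: 1.75
tcp_pos: [602.0, -300.1, 179.6]
tcp_rot: [-3.141, -0.002, 1.014]
wrist_force: [-0.0, -0.6, 0.4]
width: 88.1
grasp_force: 0.0
```

```bash
cat >> h.py <<'E'
def quad(s,z,near,r=60,lo=150,inv=False):
    """biggest bright (or dark) blob within r px of world point near: min-area rectangle mapped to height z"""
    u,v=proj(s,near); g=cv2.cvtColor(s["color"],cv2.COLOR_RGB2GRAY); m=((g<lo) if inv else (g>lo)).astype(np.uint8)
    k=np.zeros_like(m); cv2.circle(k,(int(u),int(v)),r,1,-1); m=cv2.morphologyEx(m*k,cv2.MORPH_CLOSE,np.ones((9,9)))
    c=max(cv2.findContours(m,cv2.RETR_EXTERNAL,cv2.CHAIN_APPROX_NONE)[0],key=cv2.contourArea)[:,0]
    w=np.array([pw(s,a,b,z)[:2] for a,b in c],np.float32); (cx,cy),(a,b),ang=cv2.minAreaRect(w)
    return round(cx,1),round(cy,1),round(a,1),round(b,1),round(ang,1),c.mean(0).round()
E
python3 - <<'E'
from h import *
s=manip.snapshot("wrist"); cv2.imwrite("pics/w1.png",s["color"][:,:,::-1])
st=manip.state(); print(st["tcp_pos"],np.rad2deg(st["tcp_rot"]),st["clock"])
print(quad(s,22,(618,-303,11)), proj(s,(618,-303,22)))
E
```

```text
[ 600.13281357 -302.87305702  179.70137127] [-1.79963548e+02  4.31464614e-02  5.79400532e+01] 1.8
(620.2, -303.4, 32.7, 30.2, 58.2, array([341., 213.])) (np.float64(338.57521979718507), np.float64(213.83529056018773))
```

View pics/w1.png

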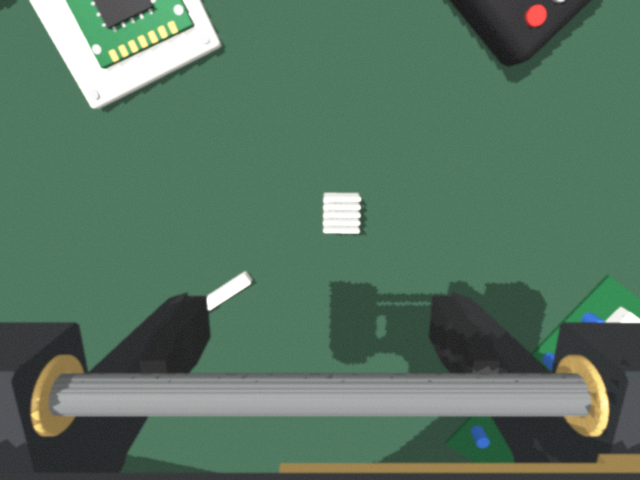

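The wrist view shows the small sink, with five fins, at (341,213). It is aligned with the tool, and nothing is beside it. I'll grip it now.

```bash
python3 - <<'E'
from h import *
plan(619.1,-304.9,27,58.2,1)
E
```

```text
from [ 600.1 -302.9  179.7] [-180.     0.    57.9] clock 1.8 w 88.2
2 rows [-0.0, 0.0, -0.003, 0.053, 0.108, 0.954, 1]
2 rows [0.0, 0.0, 0.0, 0.052, 0.107, 0.954, 1]
```

>>> step_arm(
  deltas=[
    [0,0,-0.003,0.105,0.215,0.954,1],
    [0,0,-0.003,0.105,0.215,0.954,1],
    [0,0,-0.003,0.105,0.215,0.954,1],
    [0,0,-0.003,0.105,0.215,0.954,1],
  ],
)

```text
clock: 2.13
tcp_pos: [616.4, -306.5, 102.0]
tcp_rot: [-3.137, 0.002, 1.014]
wrist_force: [0.8, 0.5, 0.7]
width: 88.2
grasp_force: 0.0
```

>>> step_arm(
  deltas=[
    [0,0,0,0,0,0.5,1],
    [0,0,0,0,0,0.954,1],
    [0,0,0,0,0,0.954,1],
    [0,0,0,0,0,0.954,-0.3],
    [0,0,0,0,0,0.954,-0.5],
    [0,0,0,0,0,0.954,-1],
    [0,0,0,0,0,0.954,-1],
    [0,0,0,0,0,0.954,-1],
    [0,0,0,0,0,0.954,-1],
    [0,0,0,0,0,0.954,-1],
  ],
  newtons=20,
)

```text
clock: 2.97
tcp_pos: [619.4, -305.4, 28.1]
tcp_rot: [3.141, -0.0, 1.017]
wrist_force: [0.1, 0.0, 0.8]
width: 43.7
grasp_force: 0.0
```

>>> step_arm(
  deltas=[
    [0,0,0,0,0,0,-1],
    [0,0,0,0,0,0,-1],
    [0,0,0,0,0,0,-1],
  ],
)

```text
clock: 3.22
tcp_pos: [619.1, -305.2, 27.4]
tcp_rot: [-3.141, 0.0, 1.017]
wrist_force: [0.1, 0.0, -0.3]
width: 23.5
grasp_force: 0.0
```

>>> step_arm(
  deltas=[
    [0,0,0,0,0,-0.6,-1],
    [0,0,0,0,0,-1,-1],
    [0,0,0,0,0,-1,-1],
    [0,0,0,0,0,-1,-1],
    [0,0,0,0,0,-1,-1],
  ],
)

```text
clock: 3.63
tcp_pos: [618.8, -305.3, 107.3]
tcp_rot: [-3.141, 0.0, 1.017]
wrist_force: [0.1, -0.2, 0.1]
width: 0.9
grasp_force: 0.0
```

```bash
python3 - <<'E'
from h import *
s=manip.snapshot("wrist"); cv2.imwrite("pics/w2.png",s["color"][:,:,::-1])
np.save("hold_small.npy",s["color"])
plan(583,88,150,86,-1)
E
```

```text
from [ 618.2 -305.   106.4] [-179.9    0.    58.3] clock 3.7 w 0.2
4 rows [-0.001, 0.0, -0.308, 0.987, -0.74, -0.135, -1]
2 rows [0.0, 0.0, 0.0, 0.913, -0.147, -0.102, -1]
2 rows [0.0, 0.0, 0.0, 0.913, -0.147, -0.102, -1]
2 rows [0.0, 0.0, 0.0, 0.913, -0.147, -0.102, -1]
2 rows [0.0, 0.0, 0.0, 0.913, -0.147, -0.102, -1]
```

View pics/w2.png

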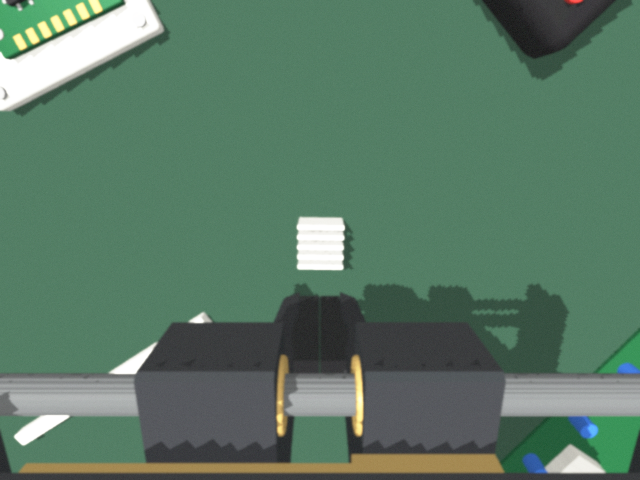

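```bash
python3 - <<'E'
from h import *
for n in("wrist","top"):
    s=manip.snapshot(n); print(n,quad(s,22,(619,-304,11),60 if n=="wrist" else 15,150))
st=manip.state();R=Ro.from_euler("xyz",st["tcp_rot"])
for t in [(0,0,6),(0,0,25),(9,0,25),(9,0,6)]: print(t,proj(manip.snapshot("wrist"),R.apply(t)+st["tcp_pos"]))
a=manip.snapshot("top")["color"]; cv2.imwrite("pics/c2.png",cv2.resize(a[160:260,360:480],None,fx=6,fy=6,interpolation=cv2.INTER_CUBIC)[:,:,::-1])
E
```

```text
wrist (620.5, -302.9, 33.9, 29.7, 58.3, array([321., 244.]))
top (621.8, -308.2, 22.8, 16.5, 56.8, array([422., 199.]))
(0, 0, 6) (np.float64(319.27077951852783), np.float64(303.5034948090256))
(0, 0, 25) (np.float64(318.94533667550013), np.float64(286.36649002648693))
(9, 0, 25) (np.float64(318.5407074789563), np.float64(268.4980349502778))
(9, 0, 6) (np.float64(318.0687059847765), np.float64(283.9403976716009))
```

View pics/c2.png

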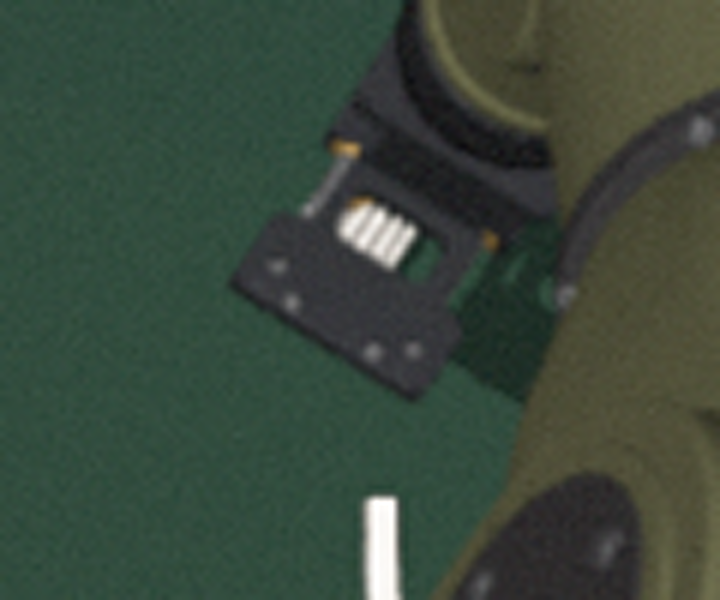

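The gripper closed above the sink. In the image the fingertips end at about tool z = -6, not +25. I'll probe the bench gently beside the sink to find the real tip length.

>>> step_arm(
  deltas=[
    [0,0,0,-0.5,0,0,-1],
    [0,0,0,-0.56,0,0.5,-1],
    [0,0,0,-0.56,0,0.93,-1],
    [0,0,0,-0.56,0,0.93,-1],
    [0,0,0,-0.56,0,0.93,-1],
    [0,0,0,-0.56,0,0.93,-1],
  ],
)

```text
clock: 4.53
tcp_pos: [597.3, -342.8, 34.6]
tcp_rot: [3.139, -0.001, 1.018]
wrist_force: [-0.5, 0.2, 0.2]
width: 0.3
grasp_force: 0.0
```

>>> step_arm(
  deltas=[
    [0,0,0,0,0,0.05,-1],
    [0,0,0,0,0,0.05,-1],
    [0,0,0,0,0,0.05,-1],
  ],
)

```text
clock: 4.78
tcp_pos: [596.6, -343.4, 30.5]
tcp_rot: [3.139, -0.0, 1.018]
wrist_force: [0.8, -0.3, 0.7]
width: 0.8
grasp_force: 0.0
```

```bash
python3 - <<'E'
from h import *
st=manip.state(); print(st["tcp_pos"],st["wrist_force"])
s=manip.snapshot("wrist");cv2.imwrite("pics/w3.png",s["color"][:,:,::-1])
E
```

```text
[ 596.57087275 -343.42317035   30.53277094] [ 0.75644191 -0.2777134   0.72622786]
```

View pics/w3.png

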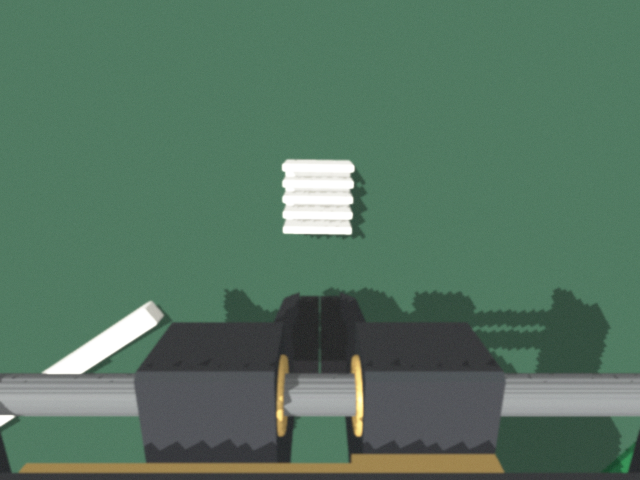

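The fingertip shadow lies clear of the fingers at TCP z = 30, so the tips are well above the bench. I'll keep probing downward.

>>> step_arm(
  deltas=[
    [0,0,0,0,0,0.05,-1],
    [0,0,0,0,0,0.1,-1],
    [0,0,0,0,0,0.1,-1],
  ],
)

```text
clock: 5.08
tcp_pos: [594.9, -343.1, 20.2]
tcp_rot: [-3.14, 0.0, 1.017]
wrist_force: [-0.3, -0.1, -0.3]
width: 0.6
grasp_force: 0.0
```

>>> step_arm(
  deltas=[
    [0,0,0,0,0,0.03,-1],
    [0,0,0,0,0,0.06,-1],
    [0,0,0,0,0,0.06,-1],
  ],
)

```text
clock: 5.33
tcp_pos: [595.2, -343.2, 15.6]
tcp_rot: [-3.141, 0.0, 1.017]
wrist_force: [0.9, 1.0, -0.6]
width: 0.5
grasp_force: 0.0
```

>>> step_arm(
  deltas=[
    [0,0,0,0,0,0.05,-1],
    [0,0,0,0,0,0.1,-1],
    [0,0,0,0,0,0.1,-1],
  ],
)

```text
clock: 5.58
tcp_pos: [595.0, -343.1, 7.3]
tcp_rot: [-3.14, 0.0, 1.017]
wrist_force: [-0.6, -0.4, 0.1]
width: 0.3
grasp_force: 0.0
```

>>> step_arm(
  deltas=[
    [0,0,0,0,0,0.03,-1],
    [0,0,0,0,0,0.05,-1],
    [0,0,0,0,0,0.05,-1],
  ],
)

```text
clock: 5.83
tcp_pos: [595.4, -343.3, 3.9]
tcp_rot: [-3.141, 0.0, 1.017]
wrist_force: [0.6, 0.3, 0.4]
width: 0.3
grasp_force: 0.0
```

>>> step_arm(
  deltas=[
    [0,0,0,0,0,0.02,-1],
    [0,0,0,0,0,0.03,-1],
    [0,0,0,0,0,0.03,-1],
  ],
)

```text
clock: 6.08
tcp_pos: [595.5, -343.4, 1.8]
tcp_rot: [-3.141, 0.0, 1.017]
wrist_force: [0.1, -0.2, -0.2]
width: 0.4
grasp_force: 0.0
```

>>> step_arm(
  deltas=[
    [0,0,0,0,0,0.03,-1],
    [0,0,0,0,0,0.05,-1],
    [0,0,0,0,0,0.05,-1],
  ],
)

```text
clock: 6.33
tcp_pos: [595.3, -343.3, -2.6]
tcp_rot: [-3.141, 0.0, 1.017]
wrist_force: [0.3, -0.5, 0.1]
width: 0.6
grasp_force: 0.0
```

>>> step_arm(
  deltas=[
    [0,0,0,0,0,0.02,-1],
    [0,0,0,0,0,0.03,-1],
    [0,0,0,0,0,0.03,-1],
  ],
)

```text
clock: 6.58
tcp_pos: [595.4, -343.3, -4.8]
tcp_rot: [-3.141, 0.0, 1.017]
wrist_force: [-0.4, 0.1, -0.2]
width: 0.6
grasp_force: 0.0
```

```bash
python3 - <<'E'
from h import *
st=manip.state(); print(st["tcp_pos"],st["wrist_force"])
s=manip.snapshot("wrist");cv2.imwrite("pics/w4.png",s["color"][150:450,150:500,::-1])
E
```

```text
[ 595.43028626 -343.34387485   -4.75989943] [-0.37638827  0.06002779 -0.16260995]
```

View pics/w4.png

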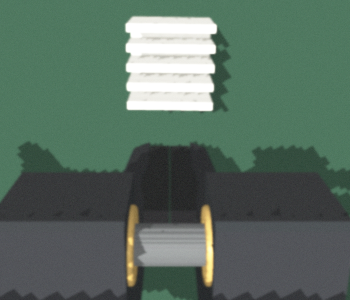

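The shadow now nearly meets the fingertips. I'll do the last few millimetres in 2 mm steps.

>>> step_arm(
  deltas=[
    [0,0,0,0,0,0.025,-1],
    [0,0,0,0,0,0.025,-1],
  ],
)

```text
clock: 6.8
tcp_pos: [595.4, -343.3, -6.8]
tcp_rot: [-3.141, 0.0, 1.017]
wrist_force: [-0.3, -0.2, -0.2]
width: 0.4
grasp_force: 0.0
```

>>> step_arm(
  deltas=[
    [0,0,0,0,0,0.025,-1],
    [0,0,0,0,0,0.025,-1],
  ],
)

```text
clock: 6.97
tcp_pos: [595.8, -343.5, -7.6]
tcp_rot: [3.141, 0.0, 1.017]
wrist_force: [-1.0, 0.4, 6.4]
width: 0.3
grasp_force: 2.6
```

>>> step_arm(
  deltas=[
    [0,0,0,0,0,0.025,-1],
    [0,0,0,0,0,0.025,-1],
  ],
)

```text
clock: 7.13
tcp_pos: [595.8, -343.5, -7.7]
tcp_rot: [3.141, 0.001, 1.017]
wrist_force: [-4.7, 3.2, 18.7]
width: 0.4
grasp_force: 8.9
```

The tips touch the bench at TCP z ≈ -7.4, so they really sit 7.4 mm behind the TCP. I'll use that from here.

>>> step_arm(
  deltas=[
    [0,0,0,0,0,-0.5,1],
    [0,0,0,0,0,-0.8,1],
    [0,0,0,0,0,-0.8,1],
    [0,0,0,0,0,-0.8,1],
    [0,0,0,0,0,-0.8,1],
    [0,0,0,0,0,-0.8,1],
    [0,0,0,0,0,-0.8,1],
    [0,0,0,0,0,-0.8,1],
  ],
)

```text
clock: 7.8
tcp_pos: [594.9, -343.0, 52.3]
tcp_rot: [-3.14, 0.0, 1.017]
wrist_force: [-0.2, -0.7, -0.1]
width: 51.5
grasp_force: 0.0
```

```bash
sed -i 's/T=np.array(\[x,y,z\],float)/T=np.array([x,y,z-7.4],float)/' h.py; python3 - <<'E'
from h import *
s=manip.snapshot("wrist"); print(quad(s,22,(619,-304,11),70))
plan(619,-305,3,58.2,1)
E
```

```text
(619.8, -304.4, 30.0, 29.1, 58.3, array([321., 188.]))
from [ 595.1 -343.1   52.5] [-179.9    0.    58.3] clock 7.8 w 55.6
2 rows [-0.001, 0.0, 0.001, 0.563, 0.005, 0.711, 1]
```

>>> step_arm(
  deltas=[
    [0,0,0,0.3,0,0,1],
    [0,0,0,0.563,0.005,0,1],
    [0,0,0,0.563,0.005,0.3,1],
    [0,0,0,0.563,0.005,0.71,0.2],
    [0,0,0,0.563,0.005,0.71,0],
    [0,0,0,0.563,0.005,0.71,-0.2],
    [0,0,0,0.563,0.005,0.71,-0.5],
    [0,0,0,0.563,0.005,0.71,-1],
    [0,0,0,0.563,0.005,0.71,-1],
    [0,0,0,0.563,0.005,0.71,-1],
  ],
  newtons=20,
)

```text
clock: 8.68
tcp_pos: [619.6, -305.5, -2.9]
tcp_rot: [3.141, 0.0, 1.017]
wrist_force: [0.2, -0.6, 0.8]
width: 33.4
grasp_force: 0.0
```

>>> step_arm(
  deltas=[
    [0,0,0,0,0,0,-1],
    [0,0,0,0,0,0,-1],
    [0,0,0,0,0,0,-1],
    [0,0,0,0,0,0,-1],
  ],
)

```text
clock: 9.02
tcp_pos: [619.6, -305.4, -2.9]
tcp_rot: [3.141, 0.0, 1.017]
wrist_force: [-0.7, 0.9, 3.8]
width: 27.7
grasp_force: 20.0
```

>>> step_arm(
  deltas=[
    [0,0,0,0,0,-0.3,-1],
    [0,0,0,0,0,-0.8,-1],
    [0,0,0,0,0,-1,-1],
    [0,0,0,0,0,-1,-1],
  ],
)

```text
clock: 9.35
tcp_pos: [622.9, -306.4, 81.5]
tcp_rot: [3.133, -0.002, 1.017]
wrist_force: [0.8, -1.2, -0.3]
width: 27.9
grasp_force: 20.0
```

```bash
python3 - <<'E'
from h import *
plan(583,50,115,86,-1)
E
```

```text
from [ 622.9 -306.4   81.5] [ 1.795e+02 -1.000e-01  5.830e+01] clock 9.3 w 27.9
4 rows [0.006, 0.0, -0.308, 0.882, -0.691, -0.086, -1]
2 rows [0.0, 0.0, 0.0, 0.827, -0.152, -0.061, -1]
2 rows [0.0, 0.0, 0.0, 0.827, -0.152, -0.061, -1]
2 rows [0.0, 0.0, 0.0, 0.827, -0.152, -0.061, -1]
2 rows [0.0, 0.0, 0.0, 0.827, -0.152, -0.061, -1]
```

>>> step_arm(
  deltas=[
    [0,0,-0.308,0.882,-0.691,-0.086,-1],
    [0,0,-0.308,0.882,-0.691,-0.086,-1],
    [0,0,-0.308,0.882,-0.691,-0.086,-1],
    [0,0,-0.308,0.882,-0.691,-0.086,-1],
  ],
)

```text
clock: 9.68
tcp_pos: [609.6, -209.8, 83.1]
tcp_rot: [-3.14, -0.004, 1.515]
wrist_force: [0.2, -0.2, -0.2]
width: 27.4
grasp_force: 20.0
```

>>> step_arm(
  deltas=[
    [0,0,0,0.827,-0.152,-0.061,-1],
    [0,0,0,0.827,-0.152,-0.061,-1],
  ],
)

```text
clock: 9.85
tcp_pos: [600.9, -147.8, 87.2]
tcp_rot: [-3.14, -0.002, 1.5]
wrist_force: [0.1, 2.3, 0.2]
width: 27.9
grasp_force: 20.0
```

>>> step_arm(
  deltas=[
    [0,0,0,0.827,-0.152,-0.061,-1],
    [0,0,0,0.827,-0.152,-0.061,-1],
  ],
)

```text
clock: 10.02
tcp_pos: [593.5, -77.9, 92.5]
tcp_rot: [-3.14, -0.003, 1.504]
wrist_force: [0.8, 1.4, -0.0]
width: 27.7
grasp_force: 20.0
```

>>> step_arm(
  deltas=[
    [0,0,0,0.827,-0.152,-0.061,-1],
    [0,0,0,0.827,-0.152,-0.061,-1],
  ],
)

```text
clock: 10.18
tcp_pos: [585.9, -10.9, 97.5]
tcp_rot: [-3.14, -0.003, 1.504]
wrist_force: [0.4, -0.2, -0.6]
width: 27.9
grasp_force: 20.0
```

>>> step_arm(
  deltas=[
    [0,0,0,0.827,-0.152,-0.061,-1],
    [0,0,0,0.827,-0.152,-0.061,-1],
    [0,0,0,0.827,-0.152,-0.061,-1],
    [0,0,0,0.827,-0.152,-0.061,-1],
  ],
)

```text
clock: 10.52
tcp_pos: [578.8, 53.6, 102.4]
tcp_rot: [-3.14, -0.001, 1.505]
wrist_force: [0.9, -0.6, -0.1]
width: 27.6
grasp_force: 20.0
```

```bash
python3 - <<'E'
from h import *
st=manip.state(); print(st["tcp_pos"],st["wrist_force"])
s=manip.snapshot("wrist");cv2.imwrite("pics/w5.png",s["color"][:,:,::-1])
import pickle; pickle.dump((s,st),open("w5.pkl","wb"))
print(proj(s,(583,88,20)))
E
```

```text
[578.82962035  53.56841384 102.39776808] [ 0.86998796 -0.58582622 -0.1297419 ]
(np.float64(322.4261704061347), np.float64(193.34367271314454))
```

View pics/w5.png

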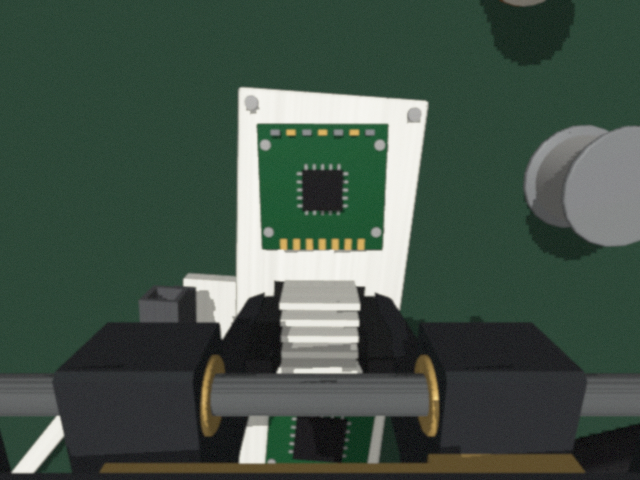

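The chip is at (323,191) and level in view. The held sink's front face spans rows 281 to 307 where I predicted 281 to 305, so it is centred in the grip. Next I'll measure the chip and board.

```bash
cat >> h.py <<'E'
def chip(s,near,z=20,r=40):
    u,v=map(int,proj(s,near)); c=s["color"].astype(int); k=np.zeros(c.shape[:2],np.uint8); cv2.circle(k,(u,v),r,1,-1)
    m=((c.max(2)<70)&(c[:,:,1]-c[:,:,0]<18)).astype(np.uint8)*k; m=cv2.morphologyEx(m,cv2.MORPH_OPEN,np.ones((7,7)))
    q=max(cv2.findContours(m,cv2.RETR_EXTERNAL,cv2.CHAIN_APPROX_NONE)[0],key=cv2.contourArea)[:,0]
    w=np.array([pw(s,a,b,z)[:2] for a,b in q],np.float32); r=cv2.minAreaRect(w); return np.round(r[0],1),np.round(r[1],1),round(r[2],1)
def board(s,near,r=95):
    u,v=map(int,proj(s,near)); c=s["color"].astype(int); k=np.zeros(c.shape[:2],np.uint8); cv2.circle(k,(u,v),r,1,-1)
    m=((c[:,:,1]-c[:,:,0]>50)).astype(np.uint8)*k; m=cv2.morphologyEx(m,cv2.MORPH_CLOSE,np.ones((9,9)))
    q=max(cv2.findContours(m,cv2.RETR_EXTERNAL,cv2.CHAIN_APPROX_NONE)[0],key=cv2.contourArea)[:,0]
    w=np.array([pw(s,a,b,16)[:2] for a,b in q],np.float32); r=cv2.minAreaRect(w); return np.round(r[0],1),np.round(r[1],1),round(r[2],1)
E
python3 - <<'E'
from h import *
import pickle
s,st=pickle.load(open("w5.pkl","rb")); print(s["color"][190,323],s["color"][160,280],s["color"][60,100])
print(chip(s,(583,88,20))); print(board(s,(583,88,16)))
t=manip.snapshot("wrist"); print(chip(t,(583,88,20)),board(t,(583,88,16)))
E
```

```text
[32 32 35] [37 91 53] [49 72 59]
(array([583.1,  89.6]), array([23. , 22.6]), 85.6)
(array([582.9,  90.1]), array([72.4, 72.6]), 86.3)
(array([583. ,  89.4]), array([23.3, 23. ]), 86.1) (array([582.9,  90. ]), array([72.5, 72.7]), 86.1)
```

```bash
python3 - <<'E'
from h import *
plan(583,89.7,27,86.1,-1)
E
```

```text
from [579.2  49.4 102.2] [-1.799e+02  1.000e-01  8.590e+01] clock 10.6 w 27.6
2 rows [-0.001, 0.001, -0.002, 0.254, 0.006, 0.516, -1]
2 rows [0.0, 0.0, 0.0, 0.253, 0.007, 0.516, -1]
```

>>> step_arm(
  deltas=[
    [-0.001,0.001,-0.002,0.507,0.013,0.2,-1],
    [-0.001,0.001,-0.002,0.507,0.013,0.6,-1],
    [-0.001,0.001,-0.002,0.507,0.013,0.8,-1],
    [-0.001,0.001,-0.002,0.507,0.013,0.8,-1],
    [-0.001,0.001,-0.002,0.507,0.013,0.8,-1],
    [-0.001,0.001,-0.002,0.507,0.013,0.8,-1],
  ],
)

```text
clock: 11.12
tcp_pos: [584.3, 89.8, 39.7]
tcp_rot: [3.139, -0.001, 1.502]
wrist_force: [-0.2, 0.2, -0.4]
width: 27.7
grasp_force: 20.0
```

```bash
python3 - <<'E'
from h import *
st=manip.state(); print(st["wrist_force"])
s=manip.snapshot("wrist");print(chip(s,(583,89.5,20)),board(s,(583,89.7,16),130))
plan(583,89.7,25.2,86.1,-1)
E
```

```text
[-0.1977337   0.22074246 -0.43122305]
(array([583.7,  99.6]), array([ 6.8, 22.8]), 86.0) (array([583.8, 104. ]), array([47.1, 72.8]), 86.2)
from [584.6  90.3  40.1] [ 1.798e+02 -1.000e-01  8.600e+01] clock 11.2 w 27.4
1 rows [0.002, -0.001, -0.001, -0.009, -0.02, 0.279, -1]
```

>>> step_arm(
  deltas=[
    [0.002,-0.001,0,-0.004,-0.01,0.14,-1],
    [0.002,-0.001,0,-0.004,-0.01,0.2,-1],
    [0.002,-0.001,0,-0.004,-0.01,0.26,-1],
    [0.002,-0.001,0,-0.004,-0.01,0.26,-1],
  ],
)

```text
clock: 11.5
tcp_pos: [582.2, 91.1, 17.3]
tcp_rot: [-3.139, 0.001, 1.504]
wrist_force: [0.2, -0.1, -0.7]
width: 27.8
grasp_force: 20.0
```

>>> step_arm(
  deltas=[
    [0,0,0,0,0,0,-1],
    [0,0,0,0,0,0,-1],
  ],
)

```text
clock: 11.67
tcp_pos: [582.8, 91.4, 18.3]
tcp_rot: [-3.14, 0.0, 1.504]
wrist_force: [-0.0, 0.5, 0.3]
width: 27.6
grasp_force: 20.0
```

```bash
python3 - <<'E'
from h import *
st=manip.state(); print(st["wrist_force"],st["tcp_pos"],np.rad2deg(st["tcp_rot"]))
E
```

```text
[-0.02841001  0.45549045  0.32843678] [582.78161258  91.40506019  18.31595559] [-1.79916516e+02  1.87212247e-03  8.61825040e+01]
```

>>> step_arm(
  deltas=[
    [0,0,0,-0.014,0.008,0.005,-1],
    [0,0,0,-0.014,0.008,0.015,-1],
    [0,0,0,-0.014,0.008,0.015,-1],
  ],
)

```text
clock: 11.92
tcp_pos: [583.4, 90.0, 17.1]
tcp_rot: [-3.14, 0.0, 1.504]
wrist_force: [0.4, 0.3, 0.0]
width: 27.9
grasp_force: 20.0
```

>>> step_arm(
  deltas=[
    [0,0,0,0,0,0,-0.2],
    [0,0,0,0,0,0,0.1],
    [0,0,0,0,0,0,0.1],
    [0,0,0,0,0,0,0.1],
    [0,0,0,0,0,0,0.1],
  ],
)

```text
clock: 12.33
tcp_pos: [583.3, 90.2, 17.1]
tcp_rot: [-3.14, 0.0, 1.504]
wrist_force: [-0.3, -0.5, 0.5]
width: 48.5
grasp_force: 0.0
```

>>> step_arm(
  deltas=[
    [0,0,0,0,0,-0.4,0.1],
    [0,0,0,0,0,-0.9,0.1],
    [0,0,0,0,0,-1,0.1],
    [0,0,0,0,0,-1,0.1],
  ],
)

```text
clock: 12.67
tcp_pos: [585.7, 90.8, 100.1]
tcp_rot: [3.137, -0.002, 1.504]
wrist_force: [0.3, 0.1, 0.4]
width: 48.7
grasp_force: 0.0
```

>>> step_arm(
  deltas=[
    [0,0,0,-0.8,0,-0.2,0.5],
    [0,0,0,-0.8,0,-0.2,1],
    [0,0,0,-0.8,0,-0.2,1],
    [0,0,0,-0.8,0,-0.2,1],
    [0,0,0,-0.8,0,-0.2,1],
  ],
)

```text
clock: 13.08
tcp_pos: [578.6, 27.1, 112.1]
tcp_rot: [-3.139, -0.001, 1.505]
wrist_force: [0.3, 1.1, -0.5]
width: 79.7
grasp_force: 0.0
```

```bash
python3 - <<'E'
from h import *
st=manip.state(); print(st["tcp_pos"],np.rad2deg(st["tcp_rot"]),st["clock"])
s=manip.snapshot("wrist");cv2.imwrite("pics/w6.png",s["color"][:,:,::-1])
print(proj(s,(583,90,42)),quad(s,42,(583,90,42),40,140),board(s,(583,90,16)))
E
```

```text
[578.59474207  27.12289585 112.06256827] [-1.79825296e+02 -4.20218834e-02  8.62044335e+01] 13.0833
(np.float64(319.8427102662908), np.float64(144.5205924180473)) (583.5, 90.0, 28.1, 28.7, 86.2, array([321., 143.])) (array([582.8,  89.8]), array([72.5, 72.8]), 85.7)
```

View pics/w6.png

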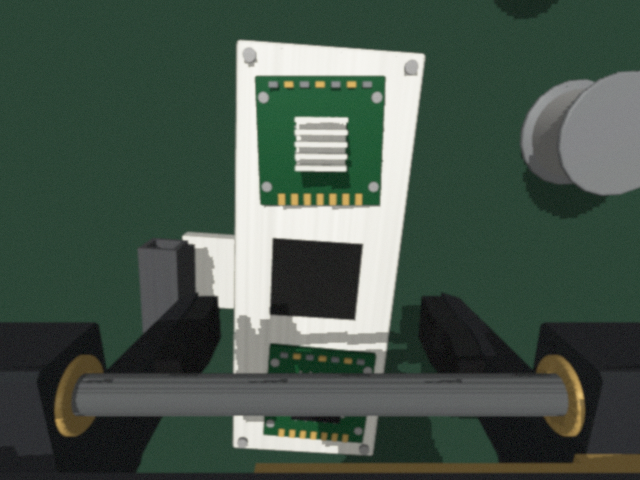

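The small sink is squarely placed: sink (583.5, 90.0, 86.2°), board (582.8, 89.8). Next is the large sink.

```bash
python3 - <<'E'
from h import *
plan(435,235,120,111,1)
E
```

```text
from [578.6  27.9 112.2] [-1.798e+02 -1.000e-01  8.630e+01] clock 13.1 w 83.6
4 rows [-0.002, -0.001, -0.275, 0.822, -0.653, 0.001, 1]
2 rows [0.0, 0.0, 0.0, 0.68, -0.166, -0.001, 1]
2 rows [0.0, 0.0, 0.0, 0.68, -0.166, -0.001, 1]
2 rows [0.0, 0.0, 0.0, 0.68, -0.166, -0.001, 1]
```

>>> step_arm(
  deltas=[
    [0,0,-0.275,0.822,-0.653,0,1],
    [0,0,-0.275,0.822,-0.653,0,1],
    [0,0,-0.275,0.822,-0.653,0,1],
    [0,0,-0.275,0.822,-0.653,0,1],
  ],
)

```text
clock: 13.47
tcp_pos: [529.2, 100.9, 112.9]
tcp_rot: [-3.139, -0.004, 1.951]
wrist_force: [0.9, -1.0, -0.4]
width: 88.1
grasp_force: 0.0
```

>>> step_arm(
  deltas=[
    [0,0,0,0.68,-0.166,0,1],
    [0,0,0,0.68,-0.166,0,1],
  ],
)

```text
clock: 13.63
tcp_pos: [496.9, 146.5, 112.8]
tcp_rot: [-3.14, -0.005, 1.941]
wrist_force: [-0.6, 1.6, 0.3]
width: 87.9
grasp_force: 0.0
```

>>> step_arm(
  deltas=[
    [0,0,0,0.68,-0.166,0,1],
    [0,0,0,0.68,-0.166,0,1],
  ],
)

```text
clock: 13.8
tcp_pos: [464.0, 194.2, 113.0]
tcp_rot: [-3.14, -0.006, 1.944]
wrist_force: [-0.7, 0.6, 0.1]
width: 88.1
grasp_force: 0.0
```

>>> step_arm(
  deltas=[
    [0,0,0,0.68,-0.166,0,1],
    [0,0,0,0.68,-0.166,0,1],
    [0,0,0,0.68,-0.166,0,1],
    [0,0,0,0.68,-0.166,0,1],
  ],
)

```text
clock: 14.13
tcp_pos: [434.8, 235.4, 112.9]
tcp_rot: [-3.139, -0.001, 1.941]
wrist_force: [0.2, -0.7, -0.1]
width: 88.3
grasp_force: 0.0
```

```bash
python3 - <<'E'
from h import *
s=manip.snapshot("wrist");cv2.imwrite("pics/w7.png",s["color"][:,:,::-1])
st=manip.state(); print(st["tcp_pos"],np.rad2deg(st["tcp_rot"]),st["clock"])
print(proj(s,(423,265,26)),quad(s,26,(423,265,26),75,140))
q=quad(s,26,(423,265,26),75,140); plan(q[0],q[1],3,111,1)
E
```

```text
[435.69788006 233.75699142 112.93471213] [-1.79876145e+02  2.05811280e-03  1.11012431e+02] 14.1833
(np.float64(318.5815587964471), np.float64(196.53197939127597)) (420.7, 270.3, 45.6, 46.5, 25.6, array([318., 186.]))
from [435.7 233.8 112.9] [-179.9    0.   111. ] clock 14.2 w 88.4
2 rows [-0.001, 0.0, 0.0, 0.247, -0.004, 0.733, 1]
2 rows [0.0, 0.0, 0.0, 0.247, -0.006, 0.733, 1]
```

View pics/w7.png

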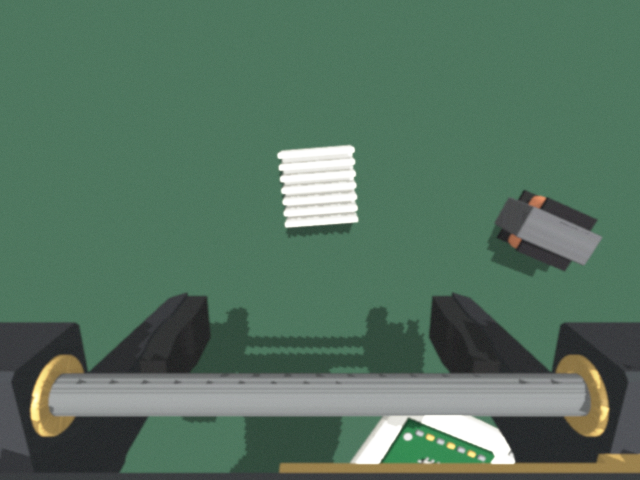

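The large sink, with seven fins, is at (318,186) with yaw 25.6°. The transformer is upright at (550,230).

```bash
python3 - <<'E'
from h import *
plan(421.1,269.4,4,115.6,1)
E
```

```text
from [435.7 233.8 112.9] [-179.9    0.   111. ] clock 14.2 w 88.4
2 rows [-0.001, -0.0, -0.051, 0.241, -0.004, 0.727, 1]
2 rows [0.0, 0.0, 0.0, 0.24, 0.014, 0.727, 1]
```

>>> step_arm(
  deltas=[
    [0,0,-0.051,0.241,-0.004,0.3,1],
    [0,0,-0.051,0.481,0.01,0.727,1],
    [0,0,-0.051,0.481,0.01,0.727,1],
    [0,0,-0.051,0.481,0.01,0.727,1],
  ],
)

```text
clock: 14.52
tcp_pos: [422.1, 268.9, 53.6]
tcp_rot: [-3.136, 0.001, 2.017]
wrist_force: [-0.0, -0.6, -0.1]
width: 88.4
grasp_force: 0.0
```

>>> step_arm(
  deltas=[
    [0,0,0,0,0,0.3,1],
    [0,0,0,0,0,0.727,1],
    [0,0,0,0,0,0.727,0.5],
    [0,0,0,0,0,0.727,0.2],
    [0,0,0,0,0,0.727,0],
    [0,0,0,0,0,0.727,-1],
    [0,0,0,0,0,0.727,-1],
    [0,0,0,0,0,0.727,-1],
    [0,0,0,0,0,0.727,-1],
    [0,0,0,0,0,0.727,-1],
  ],
  newtons=25,
)

```text
clock: 15.35
tcp_pos: [422.9, 269.7, -2.1]
tcp_rot: [-3.141, -0.001, 2.016]
wrist_force: [-0.8, -0.5, 8.2]
width: 43.9
grasp_force: 25.0
```

>>> step_arm(
  deltas=[
    [0,0,0,0,0,0,-1],
    [0,0,0,0,0,0,-1],
    [0,0,0,0,0,0,-1],
  ],
)

```text
clock: 15.6
tcp_pos: [422.9, 269.7, -2.1]
tcp_rot: [-3.141, -0.0, 2.016]
wrist_force: [-0.5, -1.7, 8.3]
width: 44.0
grasp_force: 25.0
```

>>> step_arm(
  deltas=[
    [0,0,0,0,0,-0.3,-1],
    [0,0,0,0,0,-0.8,-1],
    [0,0,0,0,0,-1,-1],
    [0,0,0,0,0,-1,-1],
    [0,0,0,0,0,-1,-1],
    [0,0,0,0,0,-1,-1],
  ],
)

```text
clock: 16.1
tcp_pos: [422.5, 269.3, 76.3]
tcp_rot: [-3.139, -0.0, 2.016]
wrist_force: [-0.3, -0.1, -0.3]
width: 44.0
grasp_force: 25.0
```

```bash
python3 - <<'E'
from h import *
st=manip.state(); print(st["grasp_force"])
plan(572,-120,130,86,-1)
E
```

```text
24.999780252110213
from [422.5 269.3  76.3] [-179.9   -0.   115.5] clock 16.1 w 44.0
5 rows [-0.002, 0.0, 0.328, -0.866, -0.069, -0.096, -1]
3 rows [0.0, 0.0, 0.0, -0.984, 0.459, -0.121, -1]
3 rows [0.0, 0.0, 0.0, -0.984, 0.459, -0.121, -1]
3 rows [0.0, 0.0, 0.0, -0.984, 0.459, -0.121, -1]
3 rows [0.0, 0.0, 0.0, -0.984, 0.459, -0.121, -1]
```

>>> step_arm(
  deltas=[
    [0,0,0.328,-0.866,-0.069,-0.096,-1],
    [0,0,0.328,-0.866,-0.069,-0.096,-1],
    [0,0,0.328,-0.866,-0.069,-0.096,-1],
    [0,0,0.328,-0.866,-0.069,-0.096,-1],
    [0,0,0.328,-0.866,-0.069,-0.096,-1],
  ],
)

```text
clock: 16.52
tcp_pos: [447.3, 204.0, 83.3]
tcp_rot: [-3.138, 0.002, 1.496]
wrist_force: [-0.0, 0.4, -0.2]
width: 43.3
grasp_force: 25.0
```

>>> step_arm(
  deltas=[
    [0,0,0,-0.984,0.459,-0.121,-1],
    [0,0,0,-0.984,0.459,-0.121,-1],
    [0,0,0,-0.984,0.459,-0.121,-1],
  ],
)

```text
clock: 16.77
tcp_pos: [480.6, 114.4, 93.4]
tcp_rot: [-3.14, 0.008, 1.493]
wrist_force: [0.4, -0.6, -1.8]
width: 43.6
grasp_force: 25.0
```

>>> step_arm(
  deltas=[
    [0,0,0,-0.984,0.459,-0.121,-1],
    [0,0,0,-0.984,0.459,-0.121,-1],
    [0,0,0,-0.984,0.459,-0.121,-1],
  ],
)

```text
clock: 17.02
tcp_pos: [511.9, 32.7, 103.1]
tcp_rot: [-3.14, 0.007, 1.491]
wrist_force: [1.1, -1.3, -0.2]
width: 43.8
grasp_force: 25.0
```

>>> step_arm(
  deltas=[
    [0,0,0,-0.984,0.459,-0.121,-1],
    [0,0,0,-0.984,0.459,-0.121,-1],
    [0,0,0,-0.984,0.459,-0.121,-1],
  ],
)

```text
clock: 17.27
tcp_pos: [543.0, -48.5, 112.7]
tcp_rot: [-3.141, 0.007, 1.491]
wrist_force: [-0.2, -1.9, -1.3]
width: 43.3
grasp_force: 25.0
```

>>> step_arm(
  deltas=[
    [0,0,0,-0.984,0.459,-0.121,-1],
    [0,0,0,-0.984,0.459,-0.121,-1],
    [0,0,0,-0.984,0.459,-0.121,-1],
    [0,0,0,-0.984,0.459,-0.121,-1],
    [0,0,0,-0.984,0.459,-0.121,-1],
    [0,0,0,-0.984,0.459,-0.121,-1],
  ],
)

```text
clock: 17.77
tcp_pos: [571.5, -116.9, 122.4]
tcp_rot: [-3.138, -0.001, 1.505]
wrist_force: [-0.1, 0.5, -0.9]
width: 43.5
grasp_force: 25.0
```

```bash
python3 - <<'E'
from h import *
s=manip.snapshot("wrist");cv2.imwrite("pics/w8.png",s["color"][:,:,::-1])
st=manip.state(); print(st["tcp_pos"],np.rad2deg(st["tcp_rot"]),st["clock"])
print(chip(s,(572,-90,20),r=50),board(s,(572,-90,16)))
R=Ro.from_euler("xyz",st["tcp_rot"])
zb=-7.4+5.3
for t in [(22,-22,zb),(22,22,zb),(22,-22,zb-26),(22,22,zb-26)]: print(np.round(proj(s,R.apply(t)+st["tcp_pos"])))
E
```

```text
[ 571.61741899 -116.79010542  122.6237307 ] [-1.79815435e+02 -6.80319217e-02  8.62324278e+01] 17.8167
(array([569.5, -89.2]), array([35.7, 35.1]), 81.2) (array([569.4, -89. ]), array([72.8, 72.5]), 80.4)
[263. 261.]
[375. 261.]
[253. 287.]
[386. 287.]
```

View pics/w8.png

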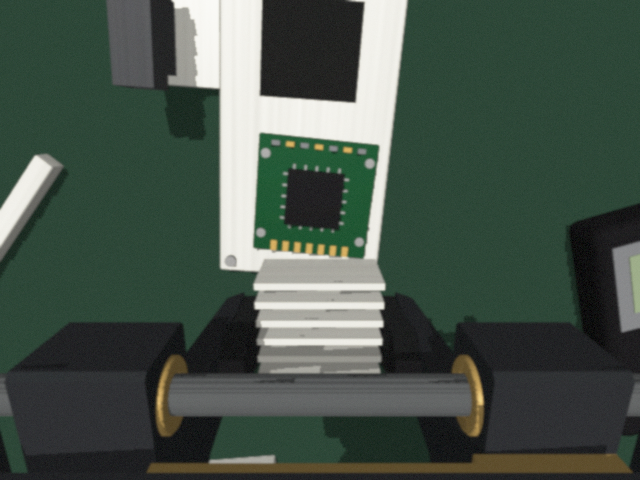

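```bash
python3 - <<'E'
from h import *
plan(569.3,-89,45,80.8,-1)
E
```

```text
from [ 571.6 -116.8  122.6] [-1.798e+02 -1.000e-01  8.620e+01] clock 17.8 w 43.8
2 rows [-0.002, -0.001, 0.06, 0.172, -0.024, 0.532, -1]
2 rows [0.0, 0.0, 0.0, 0.169, -0.042, 0.531, -1]
```

>>> step_arm(
  deltas=[
    [-0.002,0,0.06,0.1,-0.024,0.3,-1],
    [-0.002,0,0.06,0.341,-0.066,0.8,-1],
    [-0.002,0,0.06,0.341,-0.066,1,-1],
    [-0.002,0,0.06,0.341,-0.066,1,-1],
    [-0.002,0,0.06,0.341,-0.066,1,-1],
    [-0.002,0,0.06,0.341,-0.066,1,-1],
    [-0.002,0,0.06,0.341,-0.066,1,-1],
    [-0.002,0,0.06,0.341,-0.066,1,-1],
  ],
)

```text
clock: 18.48
tcp_pos: [569.9, -92.5, 44.6]
tcp_rot: [3.137, 0.0, 1.406]
wrist_force: [-0.3, 0.2, -1.2]
width: 43.4
grasp_force: 25.0
```

```bash
python3 - <<'E'
from h import *
plan(569.4,-89,27,80.8,-1)
E
```

```text
from [569.9 -92.5  44.6] [179.8   0.   80.5] clock 18.5 w 43.4
1 rows [0.003, 0.0, -0.003, 0.042, -0.015, 0.313, -1]
```

>>> step_arm(
  deltas=[
    [0,0,-0.003,0.042,-0.012,0.15,-1],
    [0,0,-0.003,0.042,-0.012,0.3,-1],
    [0,0,-0.003,0.042,-0.012,0.3,-1],
    [0,0,-0.003,0.042,-0.012,0.3,-1],
    [0,0,-0.003,0.042,-0.012,0.3,-1],
  ],
)

```text
clock: 18.9
tcp_pos: [568.3, -88.7, 19.3]
tcp_rot: [3.14, 0.0, 1.411]
wrist_force: [-0.6, 0.3, 0.2]
width: 43.6
grasp_force: 25.0
```

>>> step_arm(
  deltas=[
    [0,0,0,0,0,0,-1],
    [0,0,0,0,0,0,-1],
  ],
)

```text
clock: 19.07
tcp_pos: [568.5, -88.6, 19.5]
tcp_rot: [3.14, 0.0, 1.411]
wrist_force: [-0.7, 0.6, -0.8]
width: 43.4
grasp_force: 25.0
```

```bash
python3 - <<'E'
from h import *
print(manip.state()["wrist_force"]);plan(569.4,-89,25.7,80.8,-1)
E
```

```text
[-0.70820922  0.6268465  -0.83392731]
from [568.5 -88.6  19.5] [179.9   0.   80.9] clock 19.1 w 43.4
1 rows [0.001, 0.0, 0.001, -0.003, 0.011, 0.015, -1]
```

>>> step_arm(
  deltas=[
    [0,0,0,-0.003,0.01,0.015,-1],
    [0,0,0,-0.003,0.01,0.018,-1],
    [0,0,0,-0.003,0.01,0.018,-1],
  ],
)

```text
clock: 19.32
tcp_pos: [569.5, -88.9, 18.0]
tcp_rot: [3.14, 0.0, 1.411]
wrist_force: [-0.2, -0.4, 2.3]
width: 43.5
grasp_force: 25.0
```

>>> step_arm(
  deltas=[
    [0,0,0,0,0,0,0.2],
    [0,0,0,0,0,0,0.4],
    [0,0,0,0,0,0,0.4],
    [0,0,0,0,0,0,0.4],
    [0,0,0,0,0,0,0.4],
  ],
)

```text
clock: 19.73
tcp_pos: [569.2, -88.7, 17.7]
tcp_rot: [3.14, 0.0, 1.411]
wrist_force: [0.7, 0.6, -0.2]
width: 61.7
grasp_force: 0.0
```

>>> step_arm(
  deltas=[
    [0,0,0,0,0,-0.4,0.4],
    [0,0,0,0,0,-0.9,0.4],
    [0,0,0,0,0,-1,0.4],
    [0,0,0,0,0,-1,0.4],
  ],
)

```text
clock: 20.07
tcp_pos: [571.4, -88.8, 100.6]
tcp_rot: [3.134, -0.001, 1.411]
wrist_force: [-0.3, -0.2, -0.3]
width: 61.4
grasp_force: 0.0
```

>>> step_arm(
  deltas=[
    [0,0,0,-0.7,0,-0.2,0.5],
    [0,0,0,-0.7,0,-0.2,1],
    [0,0,0,-0.7,0,-0.2,1],
    [0,0,0,-0.7,0,-0.2,1],
    [0,0,0,-0.7,0,-0.2,1],
  ],
)

```text
clock: 20.48
tcp_pos: [559.8, -142.7, 112.7]
tcp_rot: [-3.142, -0.001, 1.412]
wrist_force: [0.7, 0.8, 0.5]
width: 87.7
grasp_force: 0.0
```

```bash
python3 - <<'E'
from h import *
s=manip.snapshot("wrist"); print(quad(s,46,(569.4,-89,46),50,140),board(s,(569.4,-89,16)))
plan(560,255,125,90,1)
E
```

```text
(569.6, -88.0, 43.9, 44.2, 81.0, array([321., 160.])) (array([569.4, -89.1]), array([72.7, 72.6]), 80.5)
from [ 560.  -142.2  112.8] [ 1.8e+02 -1.0e-01  8.1e+01] clock 20.5 w 88.1
2 rows [0.0, -0.001, -0.1, 0.981, -0.156, -0.011, 1]
2 rows [0.0, 0.0, 0.0, 0.993, 0.0, -0.012, 1]
2 rows [0.0, 0.0, 0.0, 0.993, 0.0, -0.012, 1]
2 rows [0.0, 0.0, 0.0, 0.993, 0.0, -0.012, 1]
2 rows [0.0, 0.0, 0.0, 0.993, 0.0, -0.012, 1]
```

The large sink is within about 1 mm and 0.5° of its board centre. Next is the transformer.

>>> step_arm(
  deltas=[
    [0,0,-0.1,0.981,-0.156,-0.011,1],
    [0,0,-0.1,0.981,-0.156,-0.011,1],
  ],
)

```text
clock: 20.7
tcp_pos: [560.1, -64.4, 113.7]
tcp_rot: [3.141, 0.0, 1.57]
wrist_force: [1.6, 1.0, 0.7]
width: 88.0
grasp_force: 0.0
```

>>> step_arm(
  deltas=[
    [0,0,0,0.99,0,-0.012,1],
    [0,0,0,0.99,0,-0.012,1],
  ],
)

```text
clock: 20.87
tcp_pos: [559.9, 18.8, 115.0]
tcp_rot: [3.141, -0.002, 1.571]
wrist_force: [0.2, 0.2, 0.4]
width: 88.0
grasp_force: 0.0
```

>>> step_arm(
  deltas=[
    [0,0,0,0.99,0,-0.012,1],
    [0,0,0,0.99,0,-0.012,1],
  ],
)

```text
clock: 21.03
tcp_pos: [559.7, 98.4, 116.0]
tcp_rot: [3.141, -0.001, 1.572]
wrist_force: [0.6, 0.3, -0.6]
width: 87.8
grasp_force: 0.0
```

>>> step_arm(
  deltas=[
    [0,0,0,0.99,0,-0.012,1],
    [0,0,0,0.99,0,-0.012,1],
  ],
)

```text
clock: 21.2
tcp_pos: [559.5, 177.6, 116.9]
tcp_rot: [3.141, -0.001, 1.572]
wrist_force: [-0.3, 0.4, -0.2]
width: 88.3
grasp_force: 0.0
```

>>> step_arm(
  deltas=[
    [0,0,0,0.99,0,-0.012,1],
    [0,0,0,0.99,0,-0.012,1],
    [0,0,0,0.99,0,-0.012,1],
    [0,0,0,0.99,0,-0.012,1],
  ],
)

```text
clock: 21.53
tcp_pos: [558.9, 257.6, 117.8]
tcp_rot: [3.141, -0.002, 1.576]
wrist_force: [-0.2, -1.6, -0.9]
width: 88.2
grasp_force: 0.0
```

```bash
python3 - <<'E'
from h import *
s=manip.snapshot("wrist");cv2.imwrite("pics/w9.png",s["color"][:,:,::-1]); import pickle; pickle.dump(s,open("w9.pkl","wb"))
st=manip.state(); print(st["tcp_pos"],np.rad2deg(st["tcp_rot"]),st["clock"],proj(s,(566,288,34)))
E
```

```text
[559.68869504 254.0261249  117.5925113 ] [1.79990222e+02 3.41481325e-02 9.00912530e+01] 21.5833 (np.float64(331.07958785398563), np.float64(200.39571271196724))
```

View pics/w9.png

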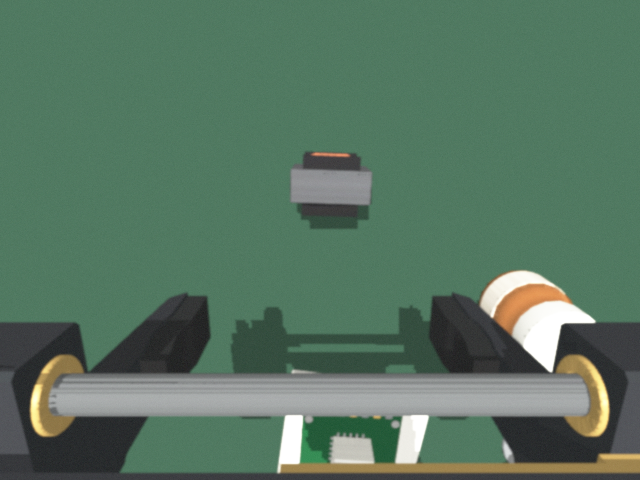

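The transformer is upright with its core top spanning about (291 to 372, 169 to 205), long side across the fingers. It can be gripped on the 48 mm ends.

```bash
python3 - <<'E'
from h import *
import pickle; s=pickle.load(open("w9.pkl","rb")); c=s["color"].astype(int)
m=((c.max(2)-c.min(2)<25)&(c.mean(2)>75)).astype(np.uint8); m[:150]=0;m[225:]=0;m[:,:270]=0;m[:,400:]=0
m=cv2.morphologyEx(m,cv2.MORPH_OPEN,np.ones((5,5)))
q=max(cv2.findContours(m,cv2.RETR_EXTERNAL,cv2.CHAIN_APPROX_NONE)[0],key=cv2.contourArea)[:,0]
print(q.min(0),q.max(0)); w=np.array([pw(s,a,b,34)[:2] for a,b in q],np.float32); print(cv2.minAreaRect(w))
print(pw(s,331.5,188,34)); t=(c.mean(2)[160:212,331]); print(t.astype(int))
E
```

```text
[290 164] [372 205]
((565.72607421875, 297.20880126953125), (22.960546493530273, 47.94549560546875), 88.56275177001953)
[566.1390606  295.35041879  34.        ]
[ 65  61  64  67  66  65  63  65  66  84 109 135 141 138 144 144 144 147
 147 146 149 149 149 150 152 146 150 147 144 147 143 144 143 143 142 146
 142 141 142 142 142 143 140 111  76  55  54  61  60  58  55  58]
```

```bash
python3 - <<'E'
from h import *
plan(565.7,295.7,4,88.6,1)
E
```

```text
from [559.7 254.  117.6] [180.    0.   90.1] clock 21.6 w 88.0
2 rows [0.0, 0.0, 0.017, 0.261, 0.038, 0.756, 1]
2 rows [0.0, 0.0, 0.0, 0.261, 0.031, 0.756, 1]
```

>>> step_arm(
  deltas=[
    [0,0,0.017,0.261,0.038,0.3,1],
    [0,0,0.017,0.522,0.07,0.75,1],
    [0,0,0.017,0.522,0.07,0.75,1],
    [0,0,0.017,0.522,0.07,0.75,1],
  ],
)

```text
clock: 21.92
tcp_pos: [564.8, 292.5, 55.5]
tcp_rot: [-3.138, 0.004, 1.543]
wrist_force: [-0.0, -0.3, -0.0]
width: 88.0
grasp_force: 0.0
```

>>> step_arm(
  deltas=[
    [0,0,0,0,0,0.3,1],
    [0,0,0,0,0,0.76,1],
    [0,0,0,0,0,0.76,0.6],
    [0,0,0,0,0,0.76,0.3],
    [0,0,0,0,0,0.76,0.2],
    [0,0,0,0,0,0.76,-1],
    [0,0,0,0,0,0.76,-1],
    [0,0,0,0,0,0.76,-1],
    [0,0,0,0,0,0.76,-1],
    [0,0,0,0,0,0.76,-1],
  ],
  newtons=40,
)

```text
clock: 22.75
tcp_pos: [567.0, 294.3, -1.0]
tcp_rot: [3.14, -0.0, 1.542]
wrist_force: [-2.7, -0.4, 7.3]
width: 47.4
grasp_force: 40.0
```

>>> step_arm(
  deltas=[
    [0,0,0,0,0,0,-1],
    [0,0,0,0,0,0,-1],
    [0,0,0,0,0,0,-1],
  ],
)

```text
clock: 23.0
tcp_pos: [567.0, 294.3, -1.0]
tcp_rot: [3.139, 0.0, 1.542]
wrist_force: [-2.5, -0.9, 8.3]
width: 47.3
grasp_force: 40.0
```

>>> step_arm(
  deltas=[
    [0,0,0,0,0,-0.3,-1],
    [0,0,0,0,0,-0.8,-1],
    [0,0,0,0,0,-1,-1],
    [0,0,0,0,0,-1,-1],
    [0,0,0,0,0,-1,-1],
    [0,0,0,0,0,-1,-1],
  ],
)

```text
clock: 23.5
tcp_pos: [566.0, 293.1, 76.3]
tcp_rot: [-3.141, 0.002, 1.542]
wrist_force: [0.0, -0.4, -2.4]
width: 47.7
grasp_force: 40.0
```

```bash
python3 - <<'E'
from h import *
plan(576,-30,140,84,-1)
E
```

```text
from [566.  293.1  76.3] [-1.80e+02  1.00e-01  8.83e+01] clock 23.5 w 47.7
2 rows [-0.0, 0.001, 0.048, -0.807, 0.048, -0.139, -1]
2 rows [0.0, 0.0, 0.0, -0.801, 0.109, -0.141, -1]
2 rows [0.0, 0.0, 0.0, -0.801, 0.109, -0.141, -1]
2 rows [0.0, 0.0, 0.0, -0.801, 0.109, -0.141, -1]
2 rows [0.0, 0.0, 0.0, -0.801, 0.109, -0.141, -1]
```

>>> step_arm(
  deltas=[
    [0,0,0.048,-0.807,0.048,-0.139,-1],
    [0,0,0.048,-0.807,0.048,-0.139,-1],
  ],
)

```text
clock: 23.67
tcp_pos: [567.2, 226.7, 86.6]
tcp_rot: [-3.14, 0.004, 1.465]
wrist_force: [1.2, -2.6, -2.8]
width: 47.8
grasp_force: 40.0
```

>>> step_arm(
  deltas=[
    [0,0,0,-0.8,0.109,-0.141,-1],
    [0,0,0,-0.8,0.109,-0.141,-1],
  ],
)

```text
clock: 23.83
tcp_pos: [569.5, 159.1, 98.1]
tcp_rot: [-3.14, 0.006, 1.464]
wrist_force: [-0.1, -0.8, -2.4]
width: 47.7
grasp_force: 40.0
```

>>> step_arm(
  deltas=[
    [0,0,0,-0.8,0.109,-0.141,-1],
    [0,0,0,-0.8,0.109,-0.141,-1],
  ],
)

```text
clock: 24.0
tcp_pos: [571.4, 94.6, 109.6]
tcp_rot: [-3.14, 0.005, 1.463]
wrist_force: [0.5, -1.4, -2.4]
width: 47.6
grasp_force: 40.0
```

>>> step_arm(
  deltas=[
    [0,0,0,-0.8,0.109,-0.141,-1],
    [0,0,0,-0.8,0.109,-0.141,-1],
  ],
)

```text
clock: 24.17
tcp_pos: [573.3, 30.2, 120.9]
tcp_rot: [-3.14, 0.004, 1.463]
wrist_force: [0.0, 0.0, -1.5]
width: 47.6
grasp_force: 40.0
```

>>> step_arm(
  deltas=[
    [0,0,0,-0.8,0.109,-0.141,-1],
    [0,0,0,-0.8,0.109,-0.141,-1],
    [0,0,0,-0.8,0.109,-0.141,-1],
    [0,0,0,-0.8,0.109,-0.141,-1],
    [0,0,0,-0.8,0.109,-0.141,-1],
    [0,0,0,-0.8,0.109,-0.141,-1],
  ],
)

```text
clock: 24.67
tcp_pos: [576.1, -26.7, 133.0]
tcp_rot: [-3.141, -0.001, 1.469]
wrist_force: [-0.4, 0.2, -1.7]
width: 47.8
grasp_force: 40.0
```

```bash
python3 - <<'E'
from h import *
s=manip.snapshot("wrist"); st=manip.state(); import pickle; pickle.dump((s,st),open("w10.pkl","wb"))
print(st["tcp_pos"],np.rad2deg(st["tcp_rot"]),st["clock"],st["width"])
print("pad",chip(s,(576,-1,10),z=10,r=70),proj(s,(576,-1,10)))
# plate: bright white around
u,v=map(int,proj(s,(576,-1,10))); c=s["color"].astype(int)
print("row through pad",[(x,int(c[v,x].mean())) for x in range(u-110,u+110,6)])
# held transformer: column profile at centre
R=Ro.from_euler("xyz",st["tcp_rot"]); zb=-7.4+6.4
for t in [(11.4,0,zb),(11.4,0,zb-34),(-8.6,0,zb-34),(19.4,0,zb-30)]: print(t,np.round(proj(s,R.apply(t)+st["tcp_pos"])))
for r in range(235,370,3): print(r,c[r,319].tolist(),end=";")
E
```

```text
[576.2734482  -26.62944619 133.18700935] [ 1.79990743e+02 -5.93570063e-02  8.41935503e+01] 24.7167 47.781672187932905
pad (array([ 5.737e+02, -4.000e-01]), array([53.8, 57.3]), 82.3) (np.float64(315.09148732034333), np.float64(196.75899417612322))
row through pad [(205, 148), (211, 166), (217, 231), (223, 231), (229, 230), (235, 234), (241, 239), (247, 238), (253, 237), (259, 236), (265, 230), (271, 34), (277, 34), (283, 36), (289, 34), (295, 36), (301, 35), (307, 35), (313, 34), (319, 33), (325, 30), (331, 32), (337, 31), (343, 29), (349, 33), (355, 166), (361, 236), (367, 236), (373, 233), (379, 233), (385, 231), (391, 116), (397, 54), (403, 57), (409, 52), (415, 56), (421, 55)]
(11.4, 0, -1.0) [319. 285.]
(11.4, 0, -35.0) [319. 326.]
(-8.6, 0, -35.0) [319. 379.]
(19.4, 0, -31.0) [319. 298.]
235 [123, 123, 117];238 [238, 236, 230];241 [237, 236, 230];244 [238, 237, 230];247 [237, 237, 231];250 [236, 236, 229];253 [237, 236, 230];256 [237, 236, 229];259 [237, 236, 229];262 [235, 234, 228];265 [190, 187, 180];268 [28, 29, 27];271 [17, 21, 16];274 [87, 58, 43];277 [141, 86, 62];280 [148, 92, 65];283 [152, 95, 67];286 [155, 95, 67];289 [161, 99, 70];292 [138, 85, 61];295 [31, 20, 18];298 [28, 27, 28];301 [28, 25, 26];304 [30, 24, 32];307 [35, 32, 33];310 [24, 25, 27];313 [27, 27, 28];316 [31, 28, 27];319 [43, 41, 45];322 [53, 53, 52];325 [82, 83, 84];328 [84, 84, 88];331 [81, 81, 84];334 [81, 81, 82];337 [83, 83, 83];340 [81, 84, 84];343 [85, 86, 88];346 [83, 84, 85];349 [81, 82, 85];352 [49, 50, 51];355 [48, 48, 50];358 [52, 51, 52];361 [51, 49, 54];364 [48, 48, 50];367 [45, 46, 47];
```

```bash
python3 - <<'E'
from h import *
plan(573.6,-2,45,82.3,-1)
E
```

```text
from [576.3 -26.6 133.2] [ 1.80e+02 -1.00e-01  8.42e+01] clock 24.7 w 47.8
2 rows [0.0, -0.001, 0.021, 0.151, -0.032, 0.598, -1]
2 rows [0.0, 0.0, 0.0, 0.15, -0.037, 0.597, -1]
```

>>> step_arm(
  deltas=[
    [0,0,0.021,0.151,-0.032,0.4,-1],
    [0,0,0.021,0.3,-0.069,0.8,-1],
    [0,0,0.021,0.3,-0.069,1,-1],
    [0,0,0.021,0.3,-0.069,1,-1],
    [0,0,0.021,0.3,-0.069,1,-1],
    [0,0,0.021,0.3,-0.069,1,-1],
    [0,0,0.021,0.3,-0.069,1,-1],
    [0,0,0.021,0.3,-0.069,1,-1],
  ],
)

```text
clock: 25.38
tcp_pos: [574.9, -4.8, 55.2]
tcp_rot: [3.137, -0.0, 1.433]
wrist_force: [1.6, -0.7, -1.2]
width: 47.8
grasp_force: 40.0
```

```bash
python3 - <<'E'
from h import *
plan(573.6,-2,18,82.3,-1)
E
```

```text
from [574.9  -4.8  55.2] [179.8  -0.   82.1] clock 25.4 w 47.8
2 rows [0.003, -0.0, -0.002, 0.032, -0.023, 0.557, -1]
```

>>> step_arm(
  deltas=[
    [0,0,-0.002,0.032,-0.02,0.3,-1],
    [0,0,-0.002,0.032,-0.02,0.5,-1],
    [0,0,-0.002,0.032,-0.02,0.54,-1],
    [0,0,-0.002,0.032,-0.02,0.54,-1],
    [0,0,-0.002,0.032,-0.02,0.54,-1],
    [0,0,-0.002,0.032,-0.02,0.54,-1],
    [0,0,-0.002,0.032,-0.02,0.54,-1],
  ],
)

```text
clock: 25.97
tcp_pos: [573.5, -1.8, 11.7]
tcp_rot: [3.138, -0.0, 1.436]
wrist_force: [0.3, 0.1, -2.0]
width: 47.8
grasp_force: 40.0
```

```bash
python3 - <<'E'
from h import *
print(manip.state()["wrist_force"]);plan(573.6,-2,16.7,82.3,-1)
E
```

```text
[ 0.2871724   0.07918819 -1.95203968]
from [573.5  -1.8  11.7] [179.8  -0.   82.3] clock 26.0 w 47.8
1 rows [0.002, -0.0, -0.0, -0.002, 0.001, 0.031, -1]
```

Next I'll lower it the last bit, release with the fingers opening only modestly, lift and back off to check.

>>> step_arm(
  deltas=[
    [0.002,0,0,0,0,0.015,-1],
    [0.002,0,0,0,0,0.034,-1],
    [0.002,0,0,0,0,0.034,-1],
  ],
)

```text
clock: 26.22
tcp_pos: [573.3, -1.8, 9.0]
tcp_rot: [-3.142, 0.0, 1.436]
wrist_force: [-1.3, -0.0, 5.5]
width: 47.7
grasp_force: 40.0
```

>>> step_arm(
  deltas=[
    [0,0,0,0,0,0,0.3],
    [0,0,0,0,0,0,0.45],
    [0,0,0,0,0,0,0.45],
    [0,0,0,0,0,0,0.45],
    [0,0,0,0,0,0,0.45],
  ],
)

```text
clock: 26.63
tcp_pos: [572.7, -1.7, 7.9]
tcp_rot: [-3.14, 0.0, 1.437]
wrist_force: [-0.9, 0.1, -0.5]
width: 63.7
grasp_force: 0.0
```

>>> step_arm(
  deltas=[
    [0,0,0,0,0,-0.4,0.45],
    [0,0,0,0,0,-0.9,0.45],
    [0,0,0,0,0,-1,0.45],
    [0,0,0,0,0,-1,0.45],
  ],
)

```text
clock: 26.97
tcp_pos: [575.1, -1.5, 90.7]
tcp_rot: [3.137, -0.001, 1.436]
wrist_force: [-0.1, -0.2, 0.3]
width: 64.1
grasp_force: 0.0
```

>>> step_arm(
  deltas=[
    [0,0,0,-0.9,0,-0.4,1],
    [0,0,0,-0.9,0,-0.4,1],
    [0,0,0,-0.9,0,-0.4,1],
    [0,0,0,-0.9,0,-0.4,1],
    [0,0,0,-0.9,0,-0.4,1],
  ],
)

```text
clock: 27.38
tcp_pos: [562.6, -72.7, 118.9]
tcp_rot: [-3.139, -0.0, 1.436]
wrist_force: [-0.9, 1.1, 0.5]
width: 88.4
grasp_force: 0.0
```

```bash
python3 - <<'E'
from h import *
s=manip.snapshot("wrist"); st=manip.state(); import pickle; pickle.dump((s,st),open("w11.pkl","wb"))
print(st["tcp_pos"],np.rad2deg(st["tcp_rot"]),st["clock"])
c=s["color"].astype(int); u,v=map(int,proj(s,(573.7,-.4,44))); print(u,v)
m=((c.max(2)-c.min(2)<20)&(c.mean(2)>60)&(c.mean(2)<185)).astype(np.uint8); k=np.zeros_like(m); cv2.rectangle(k,(u-50,v-28),(u+50,v+28),1,-1)
m=cv2.morphologyEx(m*k,cv2.MORPH_OPEN,np.ones((7,7)))
q=max(cv2.findContours(m,cv2.RETR_EXTERNAL,cv2.CHAIN_APPROX_NONE)[0],key=cv2.contourArea)[:,0]
w=np.array([pw(s,a,b,44)[:2] for a,b in q],np.float32); print("trafo",cv2.minAreaRect(w))
cv2.imwrite("pics/w11.png",s["color"][:,:,::-1])
plan(380,-345,120,2,1)
t=manip.snapshot("top"); g=cv2.cvtColor(t["color"],cv2.COLOR_RGB2GRAY); 
m=(g>170).astype(np.uint8); m[:235]=0; m[335:]=0; m[:,:405]=0; m[:,445:]=0
q=cv2.findContours(m,cv2.RETR_EXTERNAL,cv2.CHAIN_APPROX_NONE)[0]
if q:
    q=max(q,key=cv2.contourArea)[:,0]; print(q.min(0),q.max(0)); w=np.array([pw(t,a,b,10)[:2] for a,b in q],np.float32); print("bar",cv2.minAreaRect(w))
E
```

```text
[562.73062662 -71.68138552 118.87383009] [-1.79815143e+02 -5.48882322e-02  8.23922522e+01] 27.4333
321 124
trafo ((573.5161743164062, -0.34929752349853516), (19.165481567382812, 47.095943450927734), 82.3322982788086)
from [562.7 -71.7 118.9] [-1.798e+02 -1.000e-01  8.240e+01] clock 27.4 w 88.2
12 rows [-0.002, 0.001, 0.893, -0.922, -0.453, 0.02, 1]
3 rows [0.0, 0.0, 0.0, -0.6, 0.834, 0.02, 1]
3 rows [0.0, 0.0, 0.0, -0.6, 0.834, 0.02, 1]
3 rows [0.0, 0.0, 0.0, -0.6, 0.834, 0.02, 1]
```

The transformer is placed at (573.5, -0.35, 82.3°), matching the pad. Next is the bar.

```bash
python3 - <<'E'
from h import *
plan(375,-318,115,13,1)
E
```

```text
from [562.8 -71.2 118.9] [-1.798e+02 -1.000e-01  8.240e+01] clock 27.5 w 88.1
10 rows [-0.002, 0.001, 0.772, -0.842, -0.48, 0.036, 1]
2 rows [0.0, 0.0, 0.0, -0.745, 0.619, 0.035, 1]
2 rows [0.0, 0.0, 0.0, -0.745, 0.619, 0.035, 1]
2 rows [0.0, 0.0, 0.0, -0.745, 0.619, 0.035, 1]
```

>>> step_arm(
  deltas=[
    [0,0,0.772,-0.842,-0.48,0.036,1],
    [0,0,0.772,-0.842,-0.48,0.036,1],
    [0,0,0.772,-0.842,-0.48,0.036,1],
    [0,0,0.772,-0.842,-0.48,0.036,1],
    [0,0,0.772,-0.842,-0.48,0.036,1],
    [0,0,0.772,-0.842,-0.48,0.036,1],
    [0,0,0.772,-0.842,-0.48,0.036,1],
    [0,0,0.772,-0.842,-0.48,0.036,1],
    [0,0,0.772,-0.842,-0.48,0.036,1],
    [0,0,0.772,-0.842,-0.48,0.036,1],
  ],
)

```text
clock: 28.32
tcp_pos: [516.3, -132.8, 116.4]
tcp_rot: [-3.14, 0.002, 0.221]
wrist_force: [-0.8, 0.7, -0.1]
width: 88.3
grasp_force: 0.0
```

>>> step_arm(
  deltas=[
    [0,0,0.06,-0.745,0.619,0.035,1],
    [0,0,0.06,-0.745,0.619,0.035,1],
    [0,0,0.06,-0.745,0.619,0.035,1],
  ],
)

```text
clock: 28.57
tcp_pos: [463.1, -201.5, 113.5]
tcp_rot: [3.139, 0.009, 0.122]
wrist_force: [-0.5, -0.5, 1.2]
width: 88.3
grasp_force: 0.0
```

>>> step_arm(
  deltas=[
    [0,0,0.06,-0.745,0.619,0.035,1],
    [0,0,0.06,-0.745,0.619,0.035,1],
    [0,0,0.06,-0.745,0.619,0.035,1],
  ],
)

```text
clock: 28.82
tcp_pos: [409.8, -257.7, 110.9]
tcp_rot: [3.14, 0.009, 0.027]
wrist_force: [0.1, -0.4, -1.5]
width: 88.1
grasp_force: 0.0
```

>>> step_arm(
  deltas=[
    [0,0,0,-0.745,0.619,0.035,1],
    [0,0,0,-0.745,0.619,0.035,1],
    [0,0,0,-0.745,0.619,0.035,1],
    [0,0,0,-0.745,0.619,0.035,1],
    [0,0,0,-0.745,0.619,0.035,1],
  ],
)

```text
clock: 29.23
tcp_pos: [359.7, -303.5, 108.7]
tcp_rot: [-3.141, 0.001, 0.037]
wrist_force: [0.6, 0.6, 0.5]
width: 87.7
grasp_force: 0.0
```

```bash
python3 - <<'E'
from h import *
s=manip.snapshot("wrist"); st=manip.state(); import pickle; pickle.dump((s,st),open("w12.pkl","wb"))
print(st["tcp_pos"],np.rad2deg(st["tcp_rot"]),st["clock"])
g=cv2.cvtColor(s["color"],cv2.COLOR_RGB2GRAY); m=(g>150).astype(np.uint8); m[360:]=0
print(proj(s,(343.9,-319.5,10)),proj(s,(523,-314.7,10)))
for q in cv2.findContours(m,cv2.RETR_EXTERNAL,cv2.CHAIN_APPROX_NONE)[0]:
    if cv2.contourArea(q)>300:
        q=q[:,0]; w=np.array([pw(s,a,b,10)[:2] for a,b in q],np.float32); print(q.min(0),q.max(0),cv2.minAreaRect(w))
E
```

```text
[ 360.25407093 -303.10380111  108.74703678] [-1.79939625e+02  2.31256320e-02  2.20277450e+00] 29.2833
(np.float64(343.18908156424334), np.float64(265.77028183326814)) (np.float64(352.6771387740031), np.float64(-51.41777429314226))
[  0 211] [136 344] ((325.3903503417969, -132.57455444335938), (111.95242309570312, 22.481786727905273), 45.65349578857422)
[334   0] [357 270] ((419.81524658203125, -315.95330810546875), (157.9529571533203, 11.418389320373535), 1.9866514205932617)
```

```bash
python3 - <<'E'
from h import *
plan(361.5,-318,2,2,1)
E
```

```text
from [ 360.3 -303.1  108.7] [-179.9    0.     2.2] clock 29.3 w 88.0
2 rows [-0.001, 0.0, 0.002, 0.004, 0.094, 0.713, 1]
2 rows [0.0, 0.0, 0.0, 0.005, 0.093, 0.713, 1]
```

>>> step_arm(
  deltas=[
    [0,0,0.002,0.009,0.187,0.4,1],
    [0,0,0.002,0.009,0.187,0.9,0.3],
    [0,0,0.002,0.009,0.187,0.9,0],
    [0,0,0.002,0.009,0.187,0.9,-0.3],
    [0,0,0.002,0.009,0.187,0.9,-0.3],
    [0,0,0.002,0.009,0.187,0.9,-0.3],
    [0,0,0.002,0.009,0.187,0.9,-0.3],
  ],
  newtons=40,
)

```text
clock: 29.87
tcp_pos: [361.1, -320.0, 39.5]
tcp_rot: [3.139, -0.002, 0.033]
wrist_force: [0.0, 0.0, -0.7]
width: 50.3
grasp_force: 0.0
```

```bash
python3 - <<'E'
from h import *
plan(361.5,-318,2,2,-1)
s=manip.snapshot("wrist"); g=cv2.cvtColor(s["color"],cv2.COLOR_RGB2GRAY); m=(g>150).astype(np.uint8); m[360:]=0; m[:,:230]=0;m[:,450:]=0
q=max(cv2.findContours(m,cv2.RETR_EXTERNAL,cv2.CHAIN_APPROX_NONE)[0],key=cv2.contourArea)[:,0]; w=np.array([pw(s,a,b,10)[:2] for a,b in q],np.float32); print(q.min(0),q.max(0),cv2.minAreaRect(w))
E
```

```text
from [ 361.1 -320.    39.5] [ 1.799e+02 -1.000e-01  1.900e+00] clock 29.9 w 50.3
2 rows [0.002, -0.001, -0.001, 0.004, -0.026, 0.561, -1]
[302   0] [328 319] ((411.7974853515625, -316.5290832519531), (140.5378875732422, 10.936701774597168), 2.2871408462524414)
```

>>> step_arm(
  deltas=[
    [0,0,-0.002,0.004,-0.026,0.3,-0.3],
    [0,0,-0.002,0.004,-0.026,0.55,-0.3],
    [0,0,-0.002,0.004,-0.026,0.55,-0.3],
    [0,0,-0.002,0.004,-0.026,0.55,-0.6],
    [0,0,-0.002,0.004,-0.026,0.55,-1],
    [0,0,-0.002,0.004,-0.026,0.55,-1],
    [0,0,-0.002,0.004,-0.026,0.55,-1],
    [0,0,-0.002,0.004,-0.026,0.55,-1],
    [0,0,-0.002,0.004,-0.026,0.55,-1],
    [0,0,-0.002,0.004,-0.026,0.55,-1],
  ],
)

```text
clock: 30.75
tcp_pos: [360.2, -317.8, -6.2]
tcp_rot: [3.141, 0.0, 0.035]
wrist_force: [-0.0, -0.2, 6.7]
width: 8.9
grasp_force: 40.0
```

>>> step_arm(
  deltas=[
    [0,0,0,0,0,0,-1],
    [0,0,0,0,0,0,-1],
    [0,0,0,0,0,0,-1],
  ],
)

```text
clock: 31.0
tcp_pos: [360.2, -317.8, -6.2]
tcp_rot: [3.141, 0.0, 0.035]
wrist_force: [-0.6, 0.8, 6.2]
width: 9.6
grasp_force: 40.0
```

>>> step_arm(
  deltas=[
    [0,0,0,0,0,-0.3,-1],
    [0,0,0,0,0,-0.7,-1],
    [0,0,0,0,0,-0.7,-1],
    [0,0,0,0,0,-0.7,-1],
    [0,0,0,0,0,-0.7,-1],
    [0,0,0,0,0,-0.7,-1],
  ],
)

```text
clock: 31.5
tcp_pos: [359.5, -317.1, 48.3]
tcp_rot: [-3.141, 0.003, 0.035]
wrist_force: [1.0, -0.5, -0.8]
width: 9.8
grasp_force: 40.0
```

```bash
python3 - <<'E'
from h import *
st=manip.state(); print(st["grasp_force"],st["wrist_torque"])
# tube frame: centre C, axis = holder y
h=np.deg2rad(-7.7); C=np.array([573.7,-.4])-88*np.array([np.cos(h),np.sin(h)]); ay=np.array([-np.sin(h),np.cos(h)]); print(C,ay, C-ay*(70+120))
P=C-ay*210; plan(P[0],P[1],60,72,-1)
E
```

```text
39.9950248003006 [0.05603306 0.03840173 0.00633697]
[486.49347843  11.39078432] [0.13398619 0.9909832 ] [ 461.0361032  -176.89602363]
from [ 359.5 -317.1   48.3] [-1.799e+02  1.000e-01  2.000e+00] clock 31.5 w 9.8
10 rows [-0.002, 0.001, -0.777, 0.644, -0.73, -0.028, -1]
2 rows [0.0, 0.0, 0.0, 0.906, 0.355, -0.027, -1]
```

>>> step_arm(
  deltas=[
    [0,0,-0.777,0.644,-0.73,-0.3,-1],
    [0,0,-0.777,0.644,-0.73,-0.3,-1],
    [0,0,-0.777,0.644,-0.73,-0.3,-1],
    [0,0,-0.777,0.644,-0.73,-0.3,-1],
    [0,0,-0.777,0.644,-0.73,-0.3,-1],
    [0,0,-0.777,0.644,-0.73,-0.3,-1],
    [0,0,-0.777,0.644,-0.73,-0.3,-1],
    [0,0,-0.777,0.644,-0.73,-0.3,-1],
    [0,0,-0.777,0.644,-0.73,-0.3,-1],
    [0,0,-0.777,0.644,-0.73,-0.3,-1],
  ],
)

```text
clock: 32.33
tcp_pos: [408.7, -256.8, 71.8]
tcp_rot: [-3.138, -0.0, 1.262]
wrist_force: [0.1, -0.3, -0.3]
width: 9.2
grasp_force: 40.0
```

>>> step_arm(
  deltas=[
    [0,0,-0.114,0.8,0.355,0,-1],
    [0,0,-0.114,0.8,0.355,0,-1],
    [0,0,-0.114,0.8,0.355,0,-1],
    [0,0,-0.114,0.8,0.355,0,-1],
    [0,0,-0.114,0.8,0.355,0,-1],
    [0,0,-0.114,0.8,0.355,0,-1],
  ],
)

```text
clock: 32.83
tcp_pos: [454.6, -206.2, 72.2]
tcp_rot: [-3.138, 0.001, 1.433]
wrist_force: [-0.5, -0.8, -0.5]
width: 9.3
grasp_force: 40.0
```

```bash
python3 - <<'E'
from h import *
s=manip.snapshot("wrist"); st=manip.state(); import pickle; pickle.dump((s,st),open("w13.pkl","wb"))
print(st["tcp_pos"],np.rad2deg(st["tcp_rot"]),st["clock"],st["grasp_force"])
R=Ro.from_euler("xyz",st["tcp_rot"]); C=np.array([486.5,11.4]); ay=np.array([.134,.991]); ax=np.array([.991,-.134])
za=-7.4+3.8
for x in (20,60,100,161): print(x,[np.round(proj(s,R.apply((x,y,za-5))+st["tcp_pos"])).tolist() for y in(-5,5)])
for k in(-30,30): print(k,[np.round(proj(s,np.r_[C+ay*k+ax*d,55.5])).tolist() for d in(-10.5,10.5)])
cv2.imwrite("pics/w13.png",s["color"][:,:,::-1])
E
```

```text
[ 454.77016894 -206.29075704   72.30664946] [-1.79792454e+02  5.42875910e-02  8.20928896e+01] 32.8833 39.99490678310394
20 [[306.0, 272.0], [333.0, 272.0]]
60 [[305.0, 165.0], [334.0, 165.0]]
100 [[304.0, 40.0], [335.0, 40.0]]
161 [[302.0, -201.0], [338.0, -201.0]]
-30 [[292.0, -256.0], [358.0, -257.0]]
30 [[287.0, -542.0], [364.0, -542.0]]
```

View pics/w13.png

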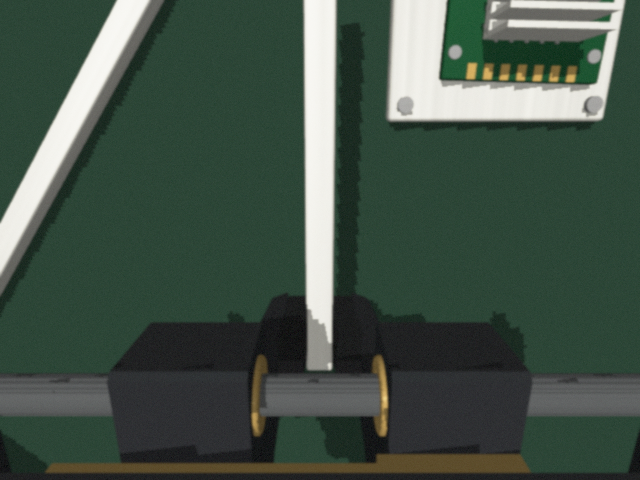

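The bar is held straight along the tool axis, with edges at (305 to 333) as predicted. I'll check the tube pose numerically in the stored frame w11.

```bash
python3 - <<'E'
from h import *
import pickle
for f in("w11.pkl","w10.pkl"):
    s,st=pickle.load(open(f,"rb")); c=s["color"].astype(int).mean(2)
    C=np.array([486.5,11.4]); ay=np.array([.134,.991]); ax=np.array([.991,-.134])
    def val(p):
        u,v=proj(s,p); u,v=int(round(u)),int(round(v)); return int(c[v,u]) if 0<=u<640 and 0<=v<480 else -1
    for k in(-25,-15,0,15,25): print(f,"x-scan k",k,[(d,val(np.r_[C+ay*k+ax*d,55.5])) for d in range(-16,20,2)])
    for d in(-6,0,6): print(f,"y-scan",d,[(k,val(np.r_[C+ay*k+ax*d,55.5])) for k in list(range(-38,-22,2))+list(range(22,40,2))])
E
```

```text
w11.pkl x-scan k -25 [(-16, 56), (-14, 56), (-12, 57), (-10, 70), (-8, 85), (-6, 86), (-4, 85), (-2, 83), (0, 83), (2, 87), (4, 82), (6, 82), (8, 82), (10, 84), (12, 34), (14, 37), (16, 34), (18, 37)]
w11.pkl x-scan k -15 [(-16, 53), (-14, 54), (-12, 57), (-10, 76), (-8, 86), (-6, 83), (-4, 86), (-2, 84), (0, 82), (2, 83), (4, 84), (6, 84), (8, 84), (10, 86), (12, 36), (14, 34), (16, 36), (18, 35)]
w11.pkl x-scan k 0 [(-16, 56), (-14, 56), (-12, 52), (-10, 73), (-8, 85), (-6, 88), (-4, 88), (-2, 82), (0, 87), (2, 87), (4, 85), (6, 85), (8, 87), (10, 85), (12, 38), (14, 35), (16, 32), (18, 36)]
w11.pkl x-scan k 15 [(-16, 50), (-14, 56), (-12, 56), (-10, 73), (-8, 88), (-6, 89), (-4, 86), (-2, 85), (0, 91), (2, 87), (4, 86), (6, 84), (8, 91), (10, 84), (12, 35), (14, 38), (16, 40), (18, 35)]
w11.pkl x-scan k 25 [(-16, 56), (-14, 56), (-12, 57), (-10, 71), (-8, 91), (-6, 86), (-4, 87), (-2, 81), (0, 90), (2, 88), (4, 87), (6, 88), (8, 90), (10, 83), (12, 37), (14, 36), (16, 38), (18, 54)]
w11.pkl y-scan -6 [(-38, 53), (-36, 56), (-34, 59), (-32, 56), (-30, 74), (-28, 85), (-26, 87), (-2
[... 1380 characters left out ...]
 86), (-2, 85), (0, 86), (2, 87), (4, 81), (6, 84), (8, 86), (10, 82), (12, 36), (14, 41), (16, 40), (18, 196)]
w10.pkl y-scan -6 [(-38, 55), (-36, 54), (-34, 58), (-32, 53), (-30, 64), (-28, 80), (-26, 83), (-24, 85), (22, 87), (24, 85), (26, 87), (28, 83), (30, 67), (32, 54), (34, 52), (36, 56), (38, 57)]
w10.pkl y-scan 0 [(-38, 53), (-36, 54), (-34, 56), (-32, 55), (-30, 64), (-28, 83), (-26, 81), (-24, 87), (22, 86), (24, 84), (26, 85), (28, 86), (30, 78), (32, 55), (34, 55), (36, 55), (38, 54)]
w10.pkl y-scan 6 [(-38, 55), (-36, 53), (-34, 52), (-32, 56), (-30, 60), (-28, 83), (-26, 81), (-24, 83), (22, 85), (24, 84), (26, 86), (28, 81), (30, 80), (32, 57), (34, 54), (36, 52), (38, 56)]
```

The tube pose is confirmed: centre ≈ (486.9, 11.35), axis yaw -7.7°. Next I'll line the bar up about 10 mm short of the mouth.

```bash
cat >> h.py <<'E'
C=np.array([486.9,11.35]); ay=np.array([.134,.991]); ax=np.array([.991,-.134])
def tube():
    """tool pose in the tube's frame: along, across, tip-based bar axis height, yaw"""
    st=manip.state(); d=np.array(st["tcp_pos"][:2])-C
    return "along %.1f across %.1f axis_z %.1f"%(d@ay,d@ax,st["tcp_pos"][2]+11.2),np.rad2deg(st["tcp_rot"]).round(2),"F",np.round(st["wrist_force"],1),"grip",round(st["grasp_force"]),"t",round(st["clock"],1)
E
python3 - <<'E'
from h import *
P=C-201*ay; plan(P[0],P[1],45-3.8,82.3,-1); print(tube())
E
```

```text
from [ 454.8 -206.3   72.3] [-1.798e+02  1.000e-01  8.210e+01] clock 32.9 w 9.3
2 rows [-0.002, 0.001, -0.002, 0.238, 0.034, 0.481, -1]
('along -220.0 across -2.7 axis_z 83.5', array([-1.7979e+02,  5.0000e-02,  8.2090e+01]), 'F', array([-0.1, -0.6, -1.1]), 'grip', 40, 't', 32.9)
```

>>> step_arm(
  deltas=[
    [0,0,-0.002,0.1,0.034,0.2,-1],
    [0,0,-0.002,0.238,0.034,0.48,-1],
    [0,0,-0.002,0.238,0.034,0.48,-1],
    [0,0,-0.002,0.238,0.034,0.48,-1],
    [0,0,-0.002,0.238,0.034,0.48,-1],
    [0,0,-0.002,0.238,0.034,0.48,-1],
    [0,0,-0.002,0.238,0.034,0.48,-1],
    [0,0,-0.002,0.238,0.034,0.48,-1],
  ],
)

```text
clock: 33.55
tcp_pos: [461.6, -187.5, 35.1]
tcp_rot: [-3.141, 0.001, 1.437]
wrist_force: [-0.8, 0.1, 0.2]
width: 9.3
grasp_force: 40.0
```

```bash
python3 - <<'E'
from h import *
print(tube()); P=C-200*ay; plan(P[0],P[1],45-3.8,82.3,-1)
E
```

```text
('along -200.5 across 1.6 axis_z 46.3', array([-1.7998e+02,  3.0000e-02,  8.2330e+01]), 'F', array([-0.8,  0.1,  0.2]), 'grip', 40, 't', 33.5)
from [ 461.6 -187.5   35.1] [-180.     0.    82.3] clock 33.5 w 9.3
1 rows [-0.0, 0.0, 0.0, 0.006, -0.02, 0.017, -1]
```

>>> step_arm(
  deltas=[
    [0,0,0,0.006,-0.02,0.015,-1],
    [0,0,0,0.006,-0.02,0.015,-1],
    [0,0,0,0.006,-0.02,0.015,-1],
    [0,0,0,0.006,-0.02,0.015,-1],
  ],
)

```text
clock: 33.88
tcp_pos: [459.9, -186.0, 33.2]
tcp_rot: [-3.14, 0.0, 1.438]
wrist_force: [0.1, 0.7, -0.9]
width: 9.3
grasp_force: 40.0
```

```bash
cat >> h.py <<'E'
def scan(s,k,z,ds,along=False,d0=0):
    c=s["color"].astype(int).mean(2).astype(np.float32); o=[]
    for d in ds:
        p=np.r_[C+ay*d+ax*d0,z] if along else np.r_[C+ay*k+ax*d,z]; u,v=proj(s,p); o.append(int(cv2.getRectSubPix(c,(1,1),(float(u),float(v)))[0,0]))
    return o
E
python3 - <<'E'
from h import *
print(tube()); ds=list(range(-16,17,2)); print(ds)
for n in("top","scene"):
    s=manip.snapshot(n)
    for k in(-90,-70,-50): print(n,"bar",k,scan(s,k,50,ds))
    for k in(-15,0,15): print(n,"tube",k,scan(s,k,55.5,ds))
    print(n,"nose",list(zip(range(-60,-20,3),scan(s,0,50,range(-60,-20,3),True))))
E
```

```text
('along -199.2 across -0.3 axis_z 44.4', array([-1.7991e+02,  1.0000e-02,  8.2400e+01]), 'F', array([ 0.1,  0.7, -0.9]), 'grip', 40, 't', 33.9)
[-16, -14, -12, -10, -8, -6, -4, -2, 0, 2, 4, 6, 8, 10, 12, 14, 16]
top bar -90 [60, 65, 61, 61, 59, 80, 157, 229, 252, 250, 247, 219, 101, 46, 57, 63, 63]
top bar -70 [62, 62, 61, 59, 61, 80, 152, 238, 250, 249, 248, 221, 130, 59, 52, 60, 63]
top bar -50 [60, 63, 59, 63, 55, 65, 145, 226, 252, 250, 247, 220, 95, 38, 35, 40, 47]
top tube -15 [61, 61, 60, 65, 82, 94, 97, 98, 97, 96, 97, 96, 94, 102, 132, 190, 236]
top tube 0 [62, 63, 60, 67, 86, 97, 98, 97, 98, 97, 96, 96, 97, 103, 132, 165, 207]
top tube 15 [63, 64, 59, 66, 82, 97, 99, 98, 97, 97, 98, 96, 97, 117, 198, 247, 251]
top nose [(-60, 251), (-57, 250), (-54, 252), (-51, 252), (-48, 252), (-45, 249), (-42, 253), (-39, 225), (-36, 91), (-33, 39), (-30, 66), (-27, 93), (-24, 97), (-21, 98)]
scene bar -90 [58, 59, 56, 55, 59, 58, 57, 53, 57, 58, 59, 60, 58, 59, 64, 43, 34]
scene bar -70 [59, 57, 58, 56, 55, 56, 55, 64, 63, 70, 64, 61, 62, 62, 60, 41, 33]
scene bar -50 [62, 63, 60, 62, 68, 102, 222, 252, 250, 249, 234, 184, 146, 151, 105, 55, 61]
scene tube -15 [61, 66, 79, 91, 95, 95, 96, 96, 93, 94, 95, 94, 85, 66, 51, 52, 54]
scene tube 0 [62, 69, 84, 100, 97, 95, 94, 95, 96, 96, 97, 94, 82, 63, 53, 53, 53]
scene tube 15 [63, 69, 80, 92, 95, 93, 92, 93, 95, 95, 95, 94, 86, 66, 52, 55, 56]
scene nose [(-60, 134), (-57, 251), (-54, 252), (-51, 250), (-48, 249), (-45, 251), (-42, 248), (-39, 170), (-36, 77), (-33, 49), (-30, 57), (-27, 67), (-24, 60), (-21, 84)]
```

Top camera: bar and tube are aligned across to within 0.5 mm, with the nose about 7 mm out. The scene camera suggests the bar is slightly low, so I'll raise it 1 mm and start feeding slowly.

>>> step_arm(
  deltas=[
    [0,0,0,0,0,-0.012,-1],
    [0,0,0,0.05,0,-0.012,-1],
    [0,0,0,0.1,0,-0.012,-1],
    [0,0,0,0.15,0,-0.012,-1],
    [0,0,0,0.2,0,-0.012,-1],
    [0,0,0,0.25,0,-0.012,-1],
    [0,0,0,0.25,0,-0.012,-1],
  ],
)

```text
clock: 34.57
tcp_pos: [462.9, -164.7, 34.2]
tcp_rot: [-3.14, -0.001, 1.44]
wrist_force: [0.1, -0.6, -0.0]
width: 9.6
grasp_force: 40.0
```

```bash
python3 - <<'E'
from h import *
print(tube())
for n in("top","scene"):
    s=manip.snapshot(n); print(n,"nose",list(zip(range(-60,-10,3),scan(s,0,50,range(-60,-10,3),True))))
E
```

```text
('along -177.7 across -0.2 axis_z 45.4', array([-1.7992e+02, -5.0000e-02,  8.2510e+01]), 'F', array([ 0.1, -0.6, -0. ]), 'grip', 40, 't', 34.6)
top nose [(-60, 251), (-57, 250), (-54, 252), (-51, 253), (-48, 252), (-45, 250), (-42, 252), (-39, 253), (-36, 253), (-33, 253), (-30, 182), (-27, 105), (-24, 95), (-21, 96), (-18, 98), (-15, 97), (-12, 97)]
scene nose [(-60, 56), (-57, 58), (-54, 56), (-51, 61), (-48, 82), (-45, 73), (-42, 60), (-39, 54), (-36, 102), (-33, 193), (-30, 158), (-27, 139), (-24, 77), (-21, 81), (-18, 94), (-15, 92), (-12, 93)]
```

The nose is inside with no force on it. I'll continue feeding.

>>> step_arm(
  deltas=[
    [0,0,0.002,0.1,0.001,0,-1],
    [0,0,0.002,0.2,0.001,0,-1],
    [0,0,0.002,0.3,0.001,0,-1],
    [0,0,0.002,0.4,0.001,0,-1],
    [0,0,0.002,0.5,0.001,0,-1],
    [0,0,0.002,0.6,0.001,0,-1],
    [0,0,0.002,0.65,0.001,0,-1],
    [0,0,0.002,0.65,0.001,0,-1],
  ],
)

```text
clock: 35.33
tcp_pos: [469.9, -113.0, 34.2]
tcp_rot: [-3.14, -0.001, 1.437]
wrist_force: [-0.4, 0.7, -0.8]
width: 9.7
grasp_force: 40.0
```

```bash
python3 - <<'E'
from h import *
print(tube()); P=C-71.3*ay; plan(P[0],P[1],45.2-3.8,82.3,-1)
E
```

```text
('along -125.5 across -0.2 axis_z 45.4', array([-1.7992e+02, -4.0000e-02,  8.2350e+01]), 'F', array([-0.4,  0.7, -0.8]), 'grip', 40, 't', 35.3)
from [ 469.9 -113.    34.2] [-179.9   -0.    82.4] clock 35.3 w 9.7
2 rows [-0.001, -0.0, 0.001, 0.677, 0.003, 0.003, -1]
```

>>> step_arm(
  deltas=[
    [0,0,0,0.1,0.002,0,-1],
    [0,0,0,0.2,0.002,0,-1],
    [0,0,0,0.3,0.002,0,-1],
    [0,0,0,0.4,0.002,0,-1],
    [0,0,0,0.5,0.002,0,-1],
    [0,0,0,0.6,0.002,0,-1],
    [0,0,0,0.677,0.002,0,-1],
    [0,0,0,0.677,0.002,0,-1],
    [0,0,0,0.677,0.002,0,-1],
  ],
)

```text
clock: 36.08
tcp_pos: [477.0, -60.6, 34.2]
tcp_rot: [-3.14, 0.0, 1.436]
wrist_force: [-0.1, -0.8, -0.1]
width: 9.5
grasp_force: 40.0
```

```bash
python3 - <<'E'
from h import *
print(tube())
r=list(range(-100,-20,4))+list(range(20,104,4))
for n in("top","scene"):
    s=manip.snapshot(n); print(n,list(zip(r,scan(s,0,50,r,True))))
E
```

```text
('along -72.7 across -0.2 axis_z 45.4', array([-1.7991e+02,  2.0000e-02,  8.2270e+01]), 'F', array([-0.1, -0.8, -0.1]), 'grip', 40, 't', 36.1)
top [(-100, 96), (-96, 97), (-92, 97), (-88, 96), (-84, 96), (-80, 96), (-76, 95), (-72, 98), (-68, 96), (-64, 94), (-60, 96), (-56, 97), (-52, 98), (-48, 96), (-44, 98), (-40, 97), (-36, 97), (-32, 97), (-28, 98), (-24, 99), (20, 95), (24, 98), (28, 99), (32, 76), (36, 49), (40, 85), (44, 98), (48, 101), (52, 99), (56, 99), (60, 66), (64, 72), (68, 97), (72, 100), (76, 101), (80, 100), (84, 106), (88, 100), (92, 73), (96, 63), (100, 62)]
scene [(-100, 69), (-96, 166), (-92, 157), (-88, 174), (-84, 160), (-80, 156), (-76, 96), (-72, 32), (-68, 32), (-64, 33), (-60, 36), (-56, 30), (-52, 35), (-48, 31), (-44, 29), (-40, 27), (-36, 169), (-32, 179), (-28, 158), (-24, 72), (20, 72), (24, 55), (28, 57), (32, 57), (36, 61), (40, 59), (44, 63), (48, 59), (52, 62), (56, 61), (60, 64), (64, 61), (68, 60), (72, 83), (76, 72), (80, 57), (84, 103), (88, 90), (92, 80), (96, 67), (100, 67)]
```

>>> step_arm(
  deltas=[
    [0,0,0,0.014,0,0.01,-1],
    [0,0,0,0.014,0,0.02,-1],
    [0,0,0,0.014,0,0.034,-1],
    [0,0,0,0.014,0,0.034,-1],
  ],
)

```text
clock: 36.52
tcp_pos: [477.1, -60.2, 31.3]
tcp_rot: [-3.14, 0.0, 1.435]
wrist_force: [0.5, -0.8, 0.5]
width: 9.3
grasp_force: 40.0
```

>>> step_arm(
  deltas=[
    [0,0,0,0,0,0,-0.7],
    [0,0,0,0,0,0,-0.5],
    [0,0,0,0,0,0,-0.3],
    [0,0,0,0,0,0,-0.3],
    [0,0,0,0,0,0,-0.3],
    [0,0,0,0,0,0,-0.3],
  ],
)

```text
clock: 37.02
tcp_pos: [477.2, -59.9, 31.5]
tcp_rot: [-3.14, 0.0, 1.435]
wrist_force: [0.6, 0.1, -0.2]
width: 30.7
grasp_force: 0.0
```

>>> step_arm(
  deltas=[
    [0,0,0,0,0,-0.2,-0.3],
    [0,0,0,0,0,-0.6,-0.3],
    [0,0,0,0,0,-1,-0.3],
    [0,0,0,0,0,-1,-0.3],
  ],
)

```text
clock: 37.35
tcp_pos: [479.8, -60.0, 115.6]
tcp_rot: [3.136, -0.001, 1.434]
wrist_force: [0.1, 0.9, -0.0]
width: 31.2
grasp_force: 0.0
```

>>> step_arm(
  deltas=[
    [0,0,0,-0.2,0,-0.8,-0.3],
    [0,0,0,-0.2,0,-0.8,-0.3],
    [0,0,0,-0.2,0,-0.8,-0.3],
    [0,0,0,-0.2,0,-0.8,-0.3],
    [0,0,0,-0.2,0,-0.8,-0.3],
  ],
)

```text
clock: 37.77
tcp_pos: [474.7, -75.8, 174.7]
tcp_rot: [-3.139, 0.0, 1.435]
wrist_force: [-0.8, 0.6, -0.8]
width: 30.8
grasp_force: 0.0
```

>>> step_arm(
  deltas=[
    [0,0,0,-1,0,0,0],
    [0,0,0,-1,0,0,0],
    [0,0,0,-1,0,0,0],
  ],
)

```text
clock: 38.02
tcp_pos: [461.0, -163.4, 173.3]
tcp_rot: [-3.135, 0.006, 1.424]
wrist_force: [-0.2, -1.1, -0.9]
width: 43.9
grasp_force: 0.0
```

>>> step_arm(
  deltas=[
    [0,0,0,-1,0,0,0],
    [0,0,0,-1,0,0,0],
    [0,0,0,-1,0,0,0],
  ],
)

```text
clock: 38.27
tcp_pos: [450.0, -242.8, 173.2]
tcp_rot: [-3.135, 0.005, 1.423]
wrist_force: [-0.4, -1.3, 0.3]
width: 43.9
grasp_force: 0.0
```

```bash
python3 - <<'E'
from h import *
print(tube())
r=list(range(-104,-76,3))+list(range(78,104,3)); ds=list(range(-14,18,2))
s=manip.snapshot("top"); print(list(zip(r,scan(s,0,47.5,r,True,1.5))))
for k in(-80,-45,45,80): print(k,scan(s,k,47.5,ds))
s=manip.snapshot("scene"); print(list(zip(r,scan(s,0,47.5,r,True,0))))
for k in(-80,-45,45,80): print(k,scan(s,k,47.5,ds))
w=manip.snapshot("wrist"); print("wrist",list(zip(r,scan(w,0,47.5,r,True))))
print(proj(w,(569.6,-88,46)),quad(w,46,(569.5,-88,46),50,140))
s=manip.snapshot("top"); cv2.imwrite("pics/final.png",s["color"][:,:,::-1])
print("SS top",quad(s,42,(583.5,90,42),9,140),"SL top",quad(s,46,(569.6,-88,46),13,140))
E
```

```text
('along -256.8 across -2.5 axis_z 184.4', array([-179.65,    0.3 ,   81.54]), 'F', array([-0.4, -1.3,  0.3]), 'grip', 0, 't', 38.3)
[(-104, 40), (-101, 37), (-98, 49), (-95, 46), (-92, 113), (-89, 246), (-86, 251), (-83, 249), (-80, 250), (-77, 250), (78, 252), (81, 251), (84, 252), (87, 253), (90, 140), (93, 64), (96, 62), (99, 60), (102, 63)]
-80 [63, 61, 59, 60, 72, 124, 216, 252, 249, 250, 240, 136, 58, 51, 63, 64]
-45 [62, 60, 60, 50, 55, 134, 218, 249, 250, 249, 236, 173, 63, 34, 40, 39]
45 [61, 65, 61, 59, 71, 132, 215, 253, 251, 248, 239, 150, 69, 55, 59, 62]
80 [61, 62, 63, 62, 66, 102, 204, 248, 251, 251, 244, 172, 84, 62, 62, 62]
[(-104, 64), (-101, 59), (-98, 88), (-95, 130), (-92, 173), (-89, 246), (-86, 251), (-83, 249), (-80, 249), (-77, 249), (78, 248), (81, 248), (84, 249), (87, 240), (90, 167), (93, 84), (96, 68), (99, 69), (102, 70)]
-80 [63, 62, 58, 76, 147, 237, 248, 249, 246, 208, 152, 141, 130, 88, 60, 62]
-45 [62, 62, 59, 78, 141, 227, 251, 251, 244, 188, 151, 144, 162, 91, 52, 54]
45 [67, 67, 65, 78, 127, 214, 253, 251, 252, 201, 147, 143, 128, 94, 59, 63]
80 [68, 67, 63, 81, 119, 179, 230, 248, 246, 215, 173, 146, 110, 78, 72, 70]
wrist [(-104, 100), (-101, 99), (-98, 99), (-95, 99), (-92, 99), (-89, 99), (-86, 99), (-83, 99), (-80, 99), (-77, 99), (78, 99), (81, 99), (84, 99), (87, 98), (90, 98), (93, 98), (96, 98), (99, 98), (102, 98)]
(np.float64(479.31544863947454), np.float64(-30.31236698986163)) (568.2, -109.6, 11.0, 48.9, 82.0, array([479.,   7.]))
SS top (583.6, 90.2, 30.4, 32.4, 85.1, array([242., 208.])) SL top (570.4, -87.6, 46.0, 49.3, 80.3, array([323., 216.]))
```

The bar spans about -91 to +90 mm along the tube axis, straight and level. Both sinks read as placed and the arm is clear, so I'm handing in.

>>> step_arm(
  deltas=[
    [0,0,0,0,0,0,0],
    [0,0,0,0,0,0,0],
    [0,0,0,0,0,0,0],
    [0,0,0,0,0,0,0],
  ],
)

```text
clock: 38.8
tcp_pos: [453.8, -233.5, 175.5]
tcp_rot: [-3.14, 0.0, 1.436]
wrist_force: [0.6, -0.2, 0.0]
width: 44.4
grasp_force: 0.0
```

```bash
python3 -c "
from cell import manip
print(manip.hand_in())"
```

```text
the job is handed in; nothing more can be done
None
```

I handed the job in at about 39 s: both heat sinks and the transformer measured about 1 mm or less off centre, and the bar is through the tube with about 60 mm showing on each side; no verdict was returned.

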